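# Close the rivet tins before sanding

### The job

Before the sanding starts, close the four open rivet tins against the dust: take the stack of lids apart and seat each lid fully home and flat in the mouth of the tin of its own colour and size. Leave the tins standing about where they are, and leave the hand riveter and the clear rivet bin alone.

Things in the scene. Friction and masses are not known exactly. Their poses are not given: they have to be found in the camera images.
- lid_small: Loose round push-in lid, solid orange plastic, 15 mm high: a disc 35 mm across, 8 mm thick, over a tapered plug 7 mm deep, 23 mm across under the disc, 14 mm at its foot. Origin: centre of the plug's foot, z up; the disc spans z 7 to 15 mm. Yaw does not matter. It is the top one of the stack. Fits the orange tin.
- tin_small: Loose round open tin of bare metal with a orange band and orange rim, 31 mm across, 60 mm high, wall 2.5 mm, mouth 26 mm, copper-coloured rivets up to 13 mm below the rim. Origin: centre of its bottom, on the bench; z up. Lid home: its disc rests on the rim, overhanging 2 mm all round, lid origin 53 mm above the tin's.
- lid_medium: Loose round push-in lid, solid green plastic, 15 mm high: a disc 46 mm across, 8 mm thick, over a tapered plug 7 mm deep, 34 mm across under the disc, 25 mm at its foot. Origin: centre of the plug's foot, z up; the disc spans z 7 to 15 mm. Yaw does not matter. It lies on the white lid. Fits the green tin.
- tin_medium: Loose round open tin of bare metal with a green band and green rim, 42 mm across, 70 mm high, wall 2.5 mm, mouth 37 mm, aluminium rivets up to 13 mm below the rim. Origin: centre of its bottom, on the bench; z up. Lid home: its disc rests on the rim, overhanging 2 mm all round, lid origin 63 mm above the tin's.
- lid_large: Loose round push-in lid, solid white plastic, 15 mm high: a disc 57 mm across, 8 mm thick, over a tapered plug 7 mm deep, 45 mm across under the disc, 36 mm at its foot. Origin: centre of the plug's foot, z up; the disc spans z 7 to 15 mm. Yaw does not matter. It lies on the blue lid. Fits the white tin.
- tin_large: Loose round open tin of bare metal with a white band and white rim, 53 mm across, 80 mm high, wall 2.5 mm, mouth 48 mm, brass-coloured rivets up to 13 mm below the rim. Origin: centre of its bottom, on the bench; z up. Lid home: its disc rests on the rim, overhanging 2 mm all round, lid origin 73 mm above the tin's.
- lid_giant: Loose round push-in lid, solid blue plastic, 15 mm high: a disc 69 mm across, 8 mm thick, over a tapered plug 7 mm deep, 57 mm across under the disc, 48 mm at its foot. Origin: centre of the plug's foot, z up; the disc spans z 7 to 15 mm. Yaw does not matter. It is the lowest of the stack, on the bench. Fits the blue tin.
- tin_giant: Loose round open tin of bare metal with a blue band and blue rim, 65 mm across, 90 mm high, wall 2.5 mm, mouth 60 mm, aluminium rivets up to 13 mm below the rim. Origin: centre of its bottom, on the bench; z up. Lid home: its disc rests on the rim, overhanging 2 mm all round, lid origin 83 mm above the tin's.
- riveter: Bystander: green hand riveter with orange handles lying flat on the bench to the left of the work, about 260 mm long, 160 mm across the handles, 27 mm high. Origin: on the bench near its head; the nose points along its +x, the handles along -x. Leave alone.
- rivet_bin: Bystander: clear plastic bin of loose rivets beyond the work, 120 x 110 mm, 75 mm high. Origin: centre of its bottom. Leave alone.

How it is judged:
At the end, for the whole second after the job is handed in: Each of the four lids sits in the tin of its own colour, plug down: centred within 8 mm, at its seated height within 2.5 mm, lid and tin level within 0.08 rad, everything at rest and released (horizontal distance between lid_small and tin_small below 0.008 m and z of lid_small in the frame of tin_small between 0.0505 and 0.0555 m and angle between each of lid_small, tin_small, lid_medium, tin_medium, lid_large, tin_large, lid_giant, tin_giant's own z axis and vertical below 0.08 rad and linear speed of each of lid_small, tin_small, lid_medium, tin_medium, lid_large, tin_large, lid_giant, tin_giant below 0.02 m/s and horizontal distance between lid_medium and tin_medium below 0.008 m and z of lid_medium in the frame of tin_medium between 0.0605 and 0.0655 m and horizontal distance between lid_large and tin_large below 0.008 m and z of lid_large in the frame of tin_large between 0.0705 and 0.0755 m and horizontal distance between lid_giant and tin_giant below 0.008 m and z of lid_giant in the frame of tin_giant between 0.0805 and 0.0855 m); the robot touches nothing.
It fails at once if a tin is pushed more than 40 mm from its place (distance of any of tin_small, tin_medium, tin_large, tin_giant from where it was at the start of the episode above 0.04 m).
It fails at once if a tin is tipped over (angle between any of tin_small, tin_medium, tin_large, tin_giant's own z axis and vertical above 0.5 rad).
It fails at once if the hand riveter is shifted more than 25 mm (distance of riveter from where it was at the start of the episode above 0.025 m).
It fails at once if the clear rivet bin is shifted more than 25 mm (distance of rivet_bin from where it was at the start of the episode above 0.025 m).
It also fails if it takes over 104 s, if anything falls off the work surface, if the arm or the gripper's body presses on something with over 40 N, if the wrist force passes 120 N, or if a joint passes its speed limit or range.

### The arm

A 6-joint arm with a two-finger parallel gripper is mounted at the origin on the work surface. World frame = base frame: x ahead of the robot, y to its left, z up, the work surface at z = 0. Lengths are in m, angles in rad, forces in N, time in s.
With the tool pointing down it reaches from about 0.425 to 0.95 m from the base axis. Payload 3.5 kg.
Tool frame: the origin (TCP) lies on the mounting face of the last link; the fingertips stand 173 mm ahead of it and the grasp point (between the pads) lies 155 mm ahead of it; z points along the fingers, x is the direction in which the jaws open and shut, and the axes are right-handed (so a half turn about z gives the same grasp; the last joint's range is limited). The gripper opens to 85 mm and grips with 20 to 120 N. Pads are 22 mm wide; open, the fingers measure 114 mm over their backs; the gripper's body (76 mm by 85 mm) begins 54 mm behind the grasp point. The pads swing forward as they close: fully open they stand 13 mm farther back than shut.
Start: joints at [-1.335, 0.286, 1.577, -0, 1.279, -0.15], TCP at [0.254, -0.625, 0.405] pointing down, gripper open.
Joint ranges: [-2.77, 2.77], [-0.9, 2.22], [0.21, 2.48], [-1.53, 4.67], [0.24, 2.81], [-2.84, 2.84]. Speed limits (rad/s): [2.79, 2.79, 3.14, 3.14, 3.14, 3.14].

### API

Orientations are given as a unit quaternion [x, y, z, w].
In Python, from plant import get_state, read_camera, sign_off gives the robot as it stands.
- The arm moves only by the shell command python3 -m jog 'ROWS' [FORCE]. ROWS is JSON, a list of rows, each an object of numbers: "grip": the closure, from 0 (fully open) to 1 (shut); "x", "y", "z": the shift along the tool's x, y, z in mm; "rx", "ry", "rz": the turn, a rotation vector about the tool's x, y, z in degrees. A call has 1 to 8 rows; each row shifts and turns the commanded pose from where the row before left it, along the tool's axes as they then stand; what a row does not reach is not made up. A row lasts 1/12 s, in which the tool goes at most 41.7 mm and 7.16 degrees, less where a joint would pass 70% of its speed; a pose out of reach is approached as far as the arm can. A call with a gripper value outside its range is refused whole. The fingers move at their own pace and stop on an object; FORCE is the grip in N (left out, the last holds). Time passes only in rows, so rows that do not move let the fingers close. It gives the time, the measured TCP pose, the force and the opening at its end, in the units of the state.
- get_state(): the state, without advancing time (a new reading comes with each control period).
- read_camera(name): name is "scene" or "top" or "wrist"; returns a dict with "frame" (420x560x3 uint8, red, green, blue), "intrinsics" (3x3 intrinsics, pixels), "R" (3x3) and "t" (3): a world point X has camera coordinates R X + t. Camera axes: x right, y down, z forward; pixel columns grow to the right and rows downward; lengths in m; the calibration is good to about 2 mm. A picture is of the moment at which its call begins. There is no depth.
- sign_off(): hands the job in, once; it reports no verdict.
The state is a dict: "time": time; "qpos": joint angles; "dq": joint speeds; "joint_efforts": joint torques, N m; "eef_pos": TCP position; "tcp_rot": TCP orientation; "contact_force": force on the tool from outside, world axes, zero at the start; "wrist_torque": the same for the moment, N m; "opening": opening from 0.0 (shut) to 1.0 (fully open).
Only numpy, scipy, OpenCV 4.12 (cv2) and the standard library are available. Lean on these libraries where they do the work, as an engineer would, in place of code of your own. Each camera call takes 0.05 s, during which the arm holds its last target.

## Working session

There is one attempt and no reset: what is moved stays moved. The work goes in short steps, Python scripts to look and compute and a shell command to move; the robot and the scene stay as the last step left them, time stands still between calls to the robot, and variables do not carry over. Pictures are saved under pics/ and viewed, and the job is handed in when it is done.

```bash
ls; mkdir -p pics; python3 - <<'E'
from plant import *
import cv2
print(get_state())
for n in ("scene","top","wrist"):
    c=read_camera(n); cv2.imwrite(f"pics/{n}0.png",c["frame"][:,:,::-1]); print(n,c["intrinsics"],c["R"],c["t"])
E
```

```text
pics
{'time': 0.0, 'qpos': array([-1.33496280e+00,  2.87212929e-01,  1.57821426e+00, -8.20373972e-07,
        1.27861535e+00, -1.50040686e-01]), 'dq': array([-0.00010219, -0.00194041,  0.00119408,  0.00068641, -0.00183574,
        0.00071905]), 'joint_efforts': array([-2.31696567e-04, -4.05986416e+01, -2.92625248e+01, -1.05166146e-04,
        5.81427259e-03, -2.37239497e-06]), 'eef_pos': array([ 0.25399036, -0.6251134 ,  0.40329499]), 'tcp_rot': array([ 8.29568372e-01, -5.58403811e-01, -9.02776206e-04, -8.27933568e-04]), 'contact_force': array([-0.39011477, -0.15140201,  0.48039862]), 'wrist_torque': array([-0.04946051, -0.01257273,  0.02417145]), 'opening': 1.0001132851436672}
scene [[488.75604398   0.         283.91343586]
 [  0.         488.75604398 201.8888016 ]
 [  0.           0.           1.        ]] [[ 0.70304185  0.71101693  0.01367793]
 [ 0.42624694 -0.40591424 -0.80842265]
 [-0.56925012  0.57418513 -0.58844349]] [-0.46423166 -0.15605242  1.31607924]
top [[493.60168494   0.         283.83681823]
 [  0.         493.60168494 215.50505099]
 [  0.           0.           1.        ]] [[ 0.00546156 -0.99992402  0.01105078]
 [-0.99466561 -0.00657052 -0.10294246]
 [ 0.10300725 -0.0104296  -0.99462593]] [0.09000024 0.58265454 1.06231213]
wrist [[359.38792832   0.         282.0134861 ]
 [  0.         359.38792832 211.4538204 ]
 [  0.           0.           1.        ]] [[ 0.37635953 -0.92647046 -0.00244839]
 [-0.88157256 -0.35893092  0.30659163]
 [-0.28492689 -0.11323025 -0.951838  ]] [-0.67470632 -0.03973227  0.38031515]
```

View pics/top0.png

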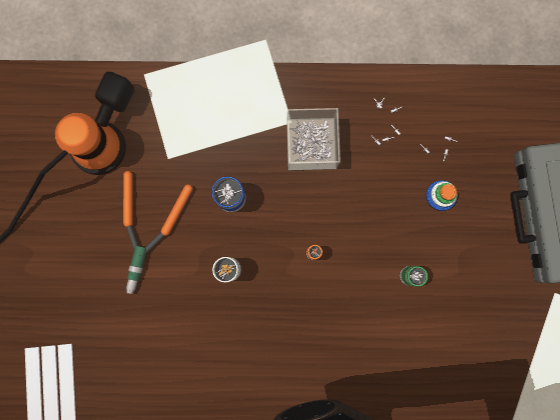

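View pics/scene0.png

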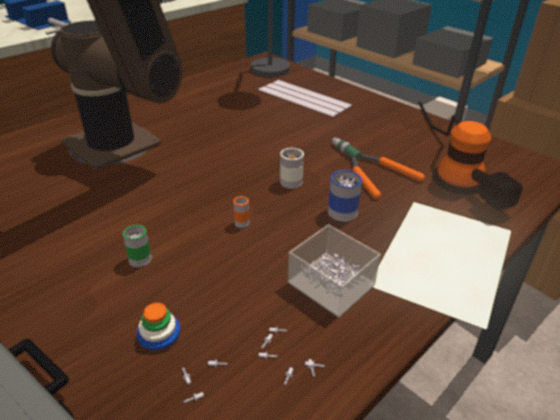

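View pics/wrist0.png

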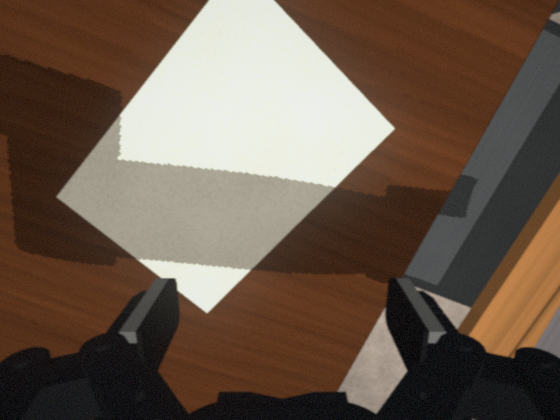

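```bash
cat > h.py <<'E'
import numpy as np, cv2
from plant import get_state, read_camera, sign_off
def ray(c,u,v,z):
    K,R,t=c["intrinsics"],c["R"],c["t"]
    C=-R.T@t; d=R.T@np.linalg.inv(K)@np.array([u,v,1.]); s=(z-C[2])/d[2]; return C+s*d
def proj(c,X):
    p=c["intrinsics"]@(c["R"]@np.asarray(X,float)+c["t"]); return p[:2]/p[2]
def crop(c,u,v,w,h,s,name,marks=()):
    f=c["frame"][:,:,::-1].copy()
    x,y=int(u-w/2),int(v-h/2); x=max(x,0);y=max(y,0)
    g=cv2.resize(f[y:y+h,x:x+w],None,fx=s,fy=s,interpolation=cv2.INTER_CUBIC)
    cv2.imwrite(name,g); return x,y
E
python3 - <<'E'
from h import *
c=read_camera("top"); 
print(-c["R"].T@c["t"])
tiles=[]
for n,u,v in (("st",442,195),("giant",228,194),("large",226,270),("med",414,276),("small",315,252)):
    f=c["frame"][:,:,::-1]; g=cv2.resize(f[v-23:v+23,u-23:u+23],None,fx=5.4,fy=5.4,interpolation=cv2.INTER_CUBIC); tiles.append(g)
tiles.append(np.zeros_like(g))
cv2.imwrite("pics/top_tiles.png",np.vstack([np.hstack(tiles[:3]),np.hstack(tiles[3:])]))
c=read_camera("scene")
tiles=[]
for n,u,v in (("st",158,325),("giant",344,192),("large",291,167),("med",138,245),("small",241,211)):
    f=c["frame"][:,:,::-1]; g=cv2.resize(f[v-30:v+30,u-30:u+30],None,fx=4,fy=4,interpolation=cv2.INTER_CUBIC); tiles.append(g)
tiles.append(np.zeros_like(g))
cv2.imwrite("pics/sc_tiles.png",np.vstack([np.hstack(tiles[:3]),np.hstack(tiles[3:])]))
E
```

```text
[0.46962904 0.10490124 1.11558851]
```

View pics/top_tiles.png

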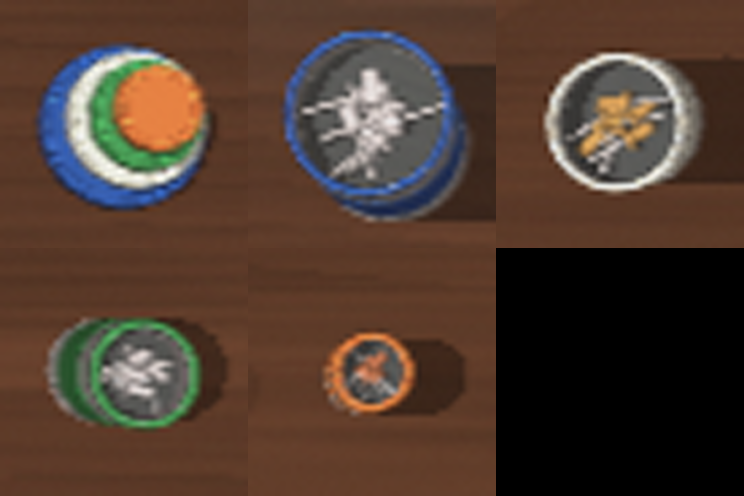

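View pics/sc_tiles.png

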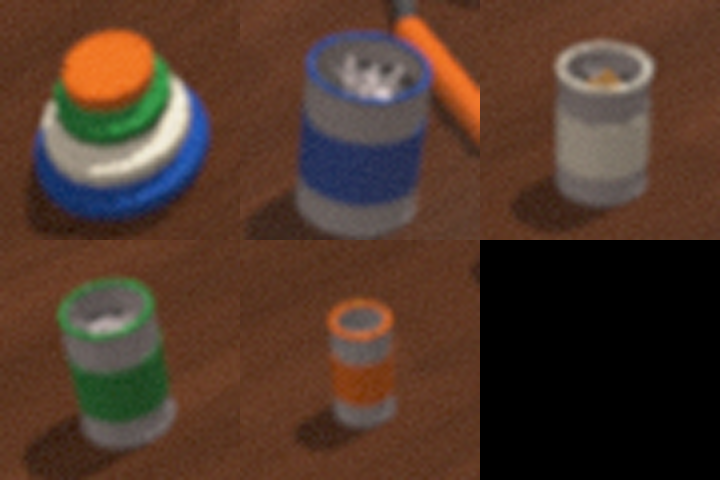

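```bash
cat > loc.py <<'E'
from h import *
RIM=dict(small=.060,medium=.070,large=.080,giant=.090)
DIA=dict(small=31,medium=42,large=53,giant=65)
def masks(f):
    hsv=cv2.cvtColor(f,cv2.COLOR_RGB2HSV); H,S,V=[hsv[:,:,i].astype(int) for i in range(3)]
    return dict(small=(H<16)&(S>150)&(V>140), medium=(H>45)&(H<85)&(S>100)&(V>90), large=(S<60)&(V>170), giant=(H>100)&(H<125)&(S>120)&(V>110))
def fit(c,cen,half,name,z):
    u,v=map(int,cen)
    x0,y0=max(u-half,0),max(v-half,0)
    f=cv2.resize(c["frame"][y0:v+half,x0:u+half],None,fx=6,fy=6,interpolation=cv2.INTER_LINEAR)
    m=masks(f)[name].astype(np.uint8)
    cs,_=cv2.findContours(m,cv2.RETR_EXTERNAL,cv2.CHAIN_APPROX_NONE)
    h=cv2.convexHull(max(cs,key=cv2.contourArea))
    P=np.array([ray(c,(p[0]+.5)/6-.5+x0,(p[1]+.5)/6-.5+y0,z)[:2] for p in h[:,0]])
    # circle in world plane
    b=(cv2.minEnclosingCircle((P*1000).astype(np.float32)))
    A=np.c_[2*P,np.ones(len(P))]; s=np.linalg.lstsq(A,(P**2).sum(1),rcond=None)[0]
    r=np.sqrt(s[2]+s[0]**2+s[1]**2)
    return s[:2]*1000,2000*r,np.array(b[0]),2*b[1]
E
python3 - <<'E'
from loc import *
c=read_camera("top")
for n,cen in (("giant",(228,194)),("large",(226,270)),("medium",(414,276)),("small",(315,252))):
    print(n,DIA[n],*fit(c,cen,20,n,RIM[n]))
print("lids")
for n,z in (("small",.06),("medium",.045),("large",.03),("giant",.015)):
    print(n,*fit(c,(442,195),20,n,z))
s=read_camera("scene")
print("scene")
for n,X in (("giant",(344,181)),("large",(291,158)),("medium",(130,232)),("small",(241,203))):
    print(n,*fit(s,X,18,n,RIM[n]))
print(*fit(s,(155,315),20,"small",.06))
E
```

```text
giant 65 [625.75062121 213.93601612] 64.66218450911482 [625.58227539 214.07554626] 65.63394165039062
large 53 [463.75146692 216.30669176] 53.25964305176062 [463.69802856 216.27687073] 54.083587646484375
medium 42 [ 451.8852348  -188.49923864] 42.31298239172017 [ 451.52609253 -188.41055298] 43.52191162109375
small 31 [502.08491524  28.85046141] 32.902767527184466 [501.86602783  28.83388519] 35.04109191894531
lids
small [ 633.54742605 -262.18150135] 34.83625487517861 [ 633.74591064 -262.31478882] 36.42658996582031
medium [ 632.77715372 -261.45133737] 43.807732360297706 [ 632.97570801 -261.41537476] 44.652076721191406
large [ 633.6809094 -262.4868377] 55.984942522234114 [ 633.57635498 -262.41638184] 56.58427047729492
giant [ 632.42226728 -261.77956676] 67.7551212256281 [ 632.36395264 -261.81033325] 68.748291015625
scene
giant [648.33562722 221.0281832 ] 17.585629606432732 [654.80706787 223.05444336] 12.979053497314453
large [470.59502486 226.95175633] 30.875639635688803 [479.66677856 235.41619873] 19.765111923217773
medium [ 451.37037495 -185.85533661] 40.546590668139366 [ 454.67141724 -176.81408691] 34.659202575683594
small [501.35803171  29.79736237] 34.50296385459264 [501.41009521  29.91791344] 35.449222564697266
[ 633.82902447 -261.58032526] 37.560045408607586 [ 633.76647949 -261.65661621] 38.590389251708984
```

```bash
python3 -m jog '[{"rz":5.5,"grip":0.4},{"rz":5.5,"grip":0.4},{"rz":5.5,"grip":0.4},{"rz":5.5,"grip":0.4},{"grip":0.4},{"grip":0.4}]' 30
python3 -m jog '[{"x":-22,"y":-23,"grip":0.4},{"x":-22,"y":-23,"grip":0.4},{"x":-22,"y":-23,"grip":0.4},{"x":-22,"y":-23,"grip":0.4},{"x":-22,"y":-23,"grip":0.4},{"x":-22,"y":-23,"grip":0.4},{"x":-22,"y":-23,"grip":0.4},{"x":-22,"y":-23,"grip":0.4}]'
```

```text
$[0]: bad value
$[0]: bad value
```

```bash
python3 -m jog '[{"grip":0.4,"x":0,"y":0,"z":0,"rx":0,"ry":0,"rz":5}]' 30;python3 -m jog --help
```

```text
time: 0.43
eef_pos: [0.254, -0.6253, 0.4046]
tcp_rot: [0.804, -0.595, -0.0, -0.0]
contact_force: [-0.2, -0.7, -0.3]
opening: 0.884invalid input: not JSON, or not a number
```

```bash
python3 -m jog '[{"grip":0.4,"x":0,"y":0,"z":0,"rx":0,"ry":0,"rz":6},{"grip":0.4,"x":0,"y":0,"z":0,"rx":0,"ry":0,"rz":6},{"grip":0.4,"x":0,"y":0,"z":0,"rx":0,"ry":0,"rz":5},{"grip":0.4,"x":0,"y":0,"z":0,"rx":0,"ry":0,"rz":0},{"grip":0.4,"x":0,"y":0,"z":0,"rx":0,"ry":0,"rz":0}]' 30
python3 -m jog '[{"grip":0.4,"x":-25,"y":-26,"z":0,"rx":0,"ry":0,"rz":0},{"grip":0.4,"x":-25,"y":-26,"z":0,"rx":0,"ry":0,"rz":0},{"grip":0.4,"x":-25,"y":-26,"z":0,"rx":0,"ry":0,"rz":0},{"grip":0.4,"x":-25,"y":-26,"z":0,"rx":0,"ry":0,"rz":0},{"grip":0.4,"x":-25,"y":-26,"z":0,"rx":0,"ry":0,"rz":0},{"grip":0.4,"x":-25,"y":-26,"z":0,"rx":0,"ry":0,"rz":0},{"grip":0.4,"x":-25,"y":-26,"z":0,"rx":0,"ry":0,"rz":0}]'
```

```text
time: 0.85
eef_pos: [0.254, -0.6253, 0.4047]
tcp_rot: [0.709, -0.706, -0.0, 0.0]
contact_force: [-0.9, 0.3, -0.3]
opening: 0.6
time: 1.43
eef_pos: [0.4367, -0.4486, 0.4049]
tcp_rot: [0.708, -0.706, 0.0, 0.0]
contact_force: [0.3, -0.2, -0.4]
opening: 0.601
```

```bash
python3 -m jog '[{"grip":0.4,"x":-23,"y":-24.5,"z":12,"rx":0,"ry":0,"rz":0},{"grip":0.4,"x":-23,"y":-24.5,"z":12,"rx":0,"ry":0,"rz":0},{"grip":0.4,"x":-23,"y":-24.5,"z":12,"rx":0,"ry":0,"rz":0},{"grip":0.4,"x":-23,"y":-24.5,"z":12,"rx":0,"ry":0,"rz":0},{"grip":0.4,"x":-23,"y":-24.5,"z":12,"rx":0,"ry":0,"rz":0},{"grip":0.4,"x":-23,"y":-24.5,"z":12,"rx":0,"ry":0,"rz":0},{"grip":0.4,"x":-23,"y":-24.5,"z":12,"rx":0,"ry":0,"rz":0},{"grip":0.4,"x":-23,"y":-24.5,"z":12,"rx":0,"ry":0,"rz":0}]'
python3 - <<'E'
from h import *
s=get_state(); print(s["eef_pos"],s["tcp_rot"],s["qpos"])
c=read_camera("scene")
X=s["eef_pos"]
for z in (155,160,165,170,175,180,186): print(z,[proj(c,X+[0,sg*.0255,-z/1000]).round(1) for sg in(1,-1)])
p=proj(c,X+[0,0,-.16]); print(crop(c,*p,140,110,5,"pics/hov_s.png"))
w=read_camera("wrist"); cv2.imwrite("pics/hov_w.png",w["frame"][:,:,::-1])
for z in (160,165,170,175,180,186): print(z,[proj(w,X+[0,sg*.0255,-z/1000]).round(1) for sg in(1,-1)])
print(proj(w,[.633,-.262,.06]))
E
```

```text
time: 2.1
eef_pos: [0.6324, -0.2643, 0.3083]
tcp_rot: [0.709, -0.706, 0.0, -0.0]
contact_force: [0.1, -1.2, 0.4]
opening: 0.598
[ 0.63243526 -0.26433697  0.30826174] [ 7.08571813e-01 -7.05638696e-01  1.25108786e-04 -1.87315215e-05] [-5.43634253e-01  3.94234962e-01  1.62180773e+00 -2.54987398e-05
  1.12529800e+00  1.02302500e+00]
155 [array([158.3, 259.9]), array([127.7, 276.8])]
160 [array([158.7, 262.4]), array([128.3, 279.3])]
165 [array([159.2, 264.9]), array([128.9, 281.8])]
170 [array([159.6, 267.3]), array([129.5, 284.3])]
175 [array([160.1, 269.7]), array([130.1, 286.7])]
180 [array([160.5, 272.1]), array([130.7, 289.1])]
186 [array([161.1, 274.9]), array([131.4, 292. ])]
(73, 215)
160 [array([229.9, 307.3]), array([356.5, 308.5])]
165 [array([231.7, 300.6]), array([354.2, 301.8])]
170 [array([233.3, 294.3]), array([352. , 295.4])]
175 [array([234.8, 288.3]), array([350. , 289.4])]
180 [array([236.2, 282.7]), array([348.1, 283.8])]
186 [array([237.8, 276.4]), array([345.9, 277.4])]
[286.14401003 229.05662403]
```

View pics/hov_s.png

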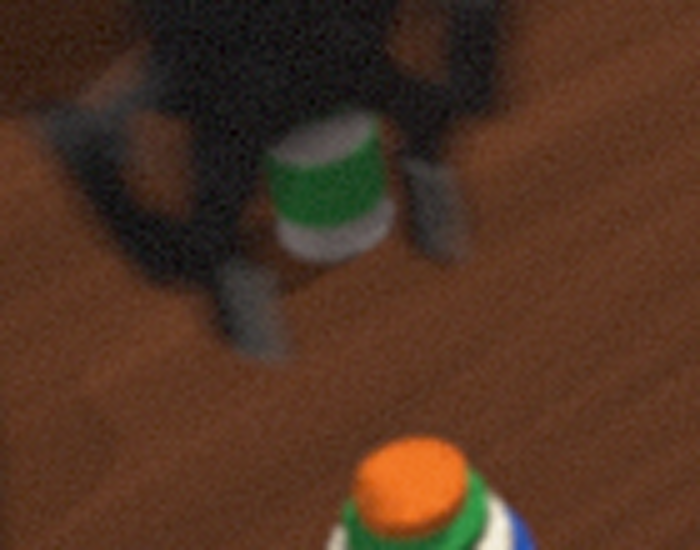

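View pics/hov_w.png

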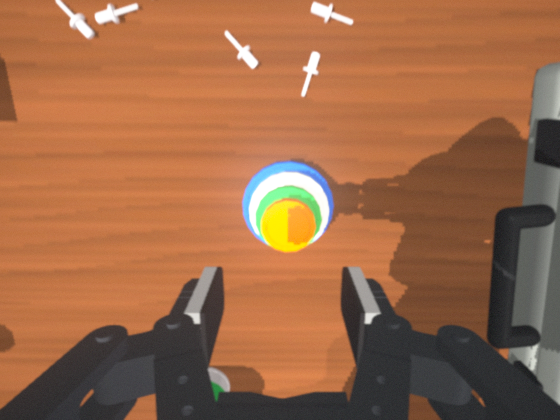

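```bash
python3 -m jog '[{"grip":0.4,"x":0,"y":0,"z":0,"rx":0,"ry":0,"rz":0},{"grip":0.4,"x":0,"y":0,"z":0,"rx":0,"ry":0,"rz":0},{"grip":0.4,"x":0,"y":0,"z":0,"rx":0,"ry":0,"rz":0},{"grip":0.4,"x":0,"y":0,"z":0,"rx":0,"ry":0,"rz":0}]'
cat > hov.py <<'E'
from loc import *
s=get_state(); print(s["eef_pos"],s["tcp_rot"])
c=read_camera("scene"); w=read_camera("wrist"); cv2.imwrite("pics/hov_w2.png",w["frame"][:,:,::-1])
X=s["eef_pos"]
for z in (165,170,175): print(z,[proj(w,X+[0,sg*.0255,-z/1000]).round(1) for sg in(1,-1)],[proj(c,X+[0,sg*.0255,-z/1000]).round(1) for sg in(1,-1)])
print(proj(w,[.633,-.262,.06]))
print(fit(w,(288,225),45,"small",.06), -w["R"].T@w["t"]-X)
p=proj(c,X+[0,0,-.16]); print(crop(c,*p,140,110,5,"pics/hov_s2.png"))
E
python3 hov.py
```

```text
time: 2.53
eef_pos: [0.6308, -0.267, 0.3098]
tcp_rot: [0.707, -0.707, 0.001, -0.0]
contact_force: [0.2, -0.3, 0.4]
opening: 0.596
[ 0.63076237 -0.26697324  0.30978232] [ 7.07256828e-01 -7.06956293e-01  7.52221704e-04 -1.11114668e-04]
165 [array([219.7, 292.7]), array([340.4, 292.7])] [array([156.9, 264.4]), array([126.5, 281.4])]
170 [array([221.6, 286.7]), array([338.6, 286.8])] [array([157.4, 266.8]), array([127.1, 283.8])]
175 [array([223.3, 281.1]), array([336.9, 281.1])] [array([157.8, 269.3]), array([127.7, 286.3])]
[272.94938217 221.1574616 ]
(array([ 615.37189272, -273.07731695]), np.float64(68.9100681191549), array([ 617.78985596, -271.56155396]), 71.81769561767578) [ 0.0791354  -0.00072975 -0.03096774]
(71, 215)
```

View pics/hov_w2.png

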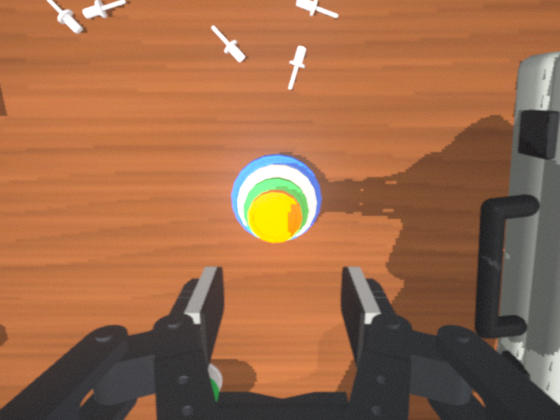

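View pics/hov_s2.png

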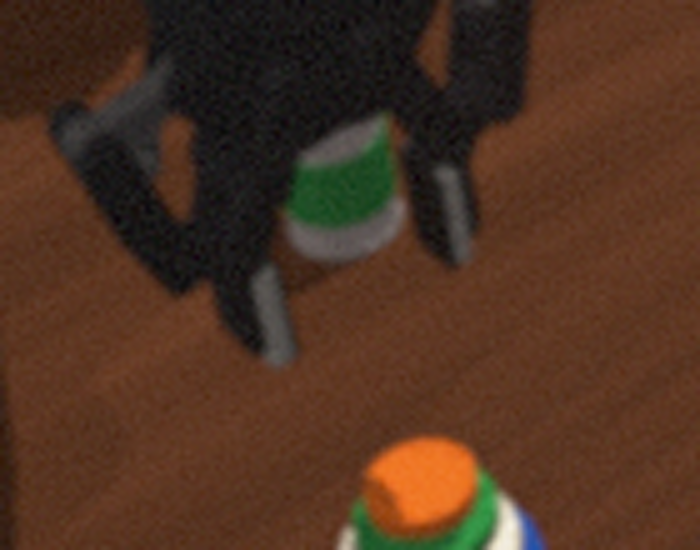

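```bash
python3 - <<'E'
from loc import *
w=read_camera("wrist"); 
f=w["frame"]; hsv=cv2.cvtColor(f,cv2.COLOR_RGB2HSV)
m=((hsv[:,:,0]<33)&(hsv[:,:,1]>200)&(hsv[:,:,2]>215)).astype(np.uint8)
m[:,:200]=0;m[:,350:]=0;m[:120]=0;m[260:]=0
cs,_=cv2.findContours(m,0,1); k=cv2.convexHull(max(cs,key=cv2.contourArea)); print(cv2.boundingRect(k))
P=np.array([ray(w,*p,.06)[:2]*1000 for p in k[:,0]],np.float32); print(cv2.minEnclosingCircle(P))
print(get_state()["eef_pos"])
s=read_camera("scene"); print(*fit(s,(155,315),20,"small",.06))
for z in (.055,.06,.065): print(ray(s,155,313,z))
E
```

```text
(250, 193, 52, 50)
((635.2930908203125, -263.3519287109375), 17.12758445739746)
[ 0.63088297 -0.26658025  0.30936858]
[ 633.8821742  -260.92502922] 36.71255501639629 [ 633.91607666 -261.27346802] 38.36564254760742
[ 0.63367794 -0.26142561  0.055     ]
[ 0.63791714 -0.26332273  0.06      ]
[ 0.64215634 -0.26521985  0.065     ]
```

```bash
python3 -m jog '[{"grip":0.4,"x":-4.5,"y":-3.3,"z":12,"rx":0,"ry":0,"rz":0},{"grip":0.4,"x":0,"y":0,"z":24,"rx":0,"ry":0,"rz":0},{"grip":0.4,"x":0,"y":0,"z":24,"rx":0,"ry":0,"rz":0},{"grip":0.4,"x":0,"y":0,"z":20,"rx":0,"ry":0,"rz":0},{"grip":0.4,"x":0,"y":0,"z":8,"rx":0,"ry":0,"rz":0},{"grip":0.4,"x":0,"y":0,"z":0,"rx":0,"ry":0,"rz":0},{"grip":0.4,"x":0,"y":0,"z":0,"rx":0,"ry":0,"rz":0},{"grip":0.4,"x":0,"y":0,"z":0,"rx":0,"ry":0,"rz":0}]'
python3 - <<'E'
from loc import *
s=get_state(); print(s["eef_pos"])
c=read_camera("scene"); print(crop(c,155,310,140,110,5,"pics/g1_s.png"))
w=read_camera("wrist"); cv2.imwrite("pics/g1_w.png",w["frame"][:,:,::-1])
E
```

```text
time: 3.4
eef_pos: [0.6353, -0.2614, 0.2223]
tcp_rot: [0.708, -0.706, 0.001, -0.0]
contact_force: [0.8, 0.4, 0.2]
opening: 0.601
[ 0.6353062  -0.26144711  0.22229276]
(85, 255)
```

View pics/g1_s.png

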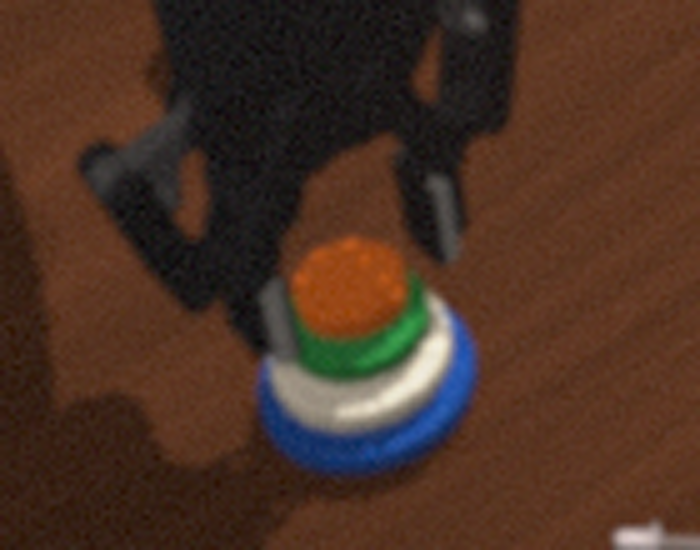

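View pics/g1_w.png

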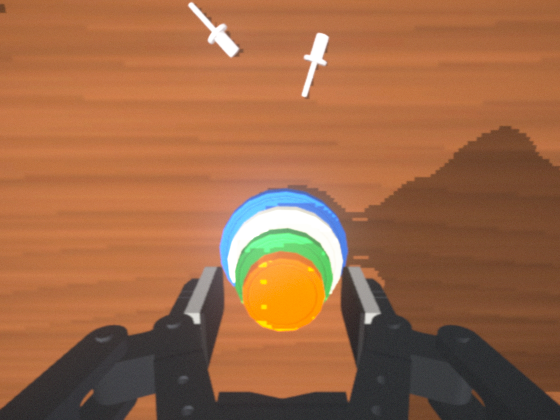

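```bash
python3 -m jog '[{"grip":0.7,"x":0,"y":0,"z":0,"rx":0,"ry":0,"rz":0},{"grip":0.7,"x":0,"y":0,"z":0,"rx":0,"ry":0,"rz":0},{"grip":0.7,"x":0,"y":0,"z":0,"rx":0,"ry":0,"rz":0},{"grip":0.7,"x":0,"y":0,"z":0,"rx":0,"ry":0,"rz":0},{"grip":0.7,"x":0,"y":0,"z":0,"rx":0,"ry":0,"rz":0}]' 40
python3 -m jog '[{"grip":0.7,"x":0,"y":0,"z":-5,"rx":0,"ry":0,"rz":0},{"grip":0.7,"x":0,"y":0,"z":-15,"rx":0,"ry":0,"rz":0},{"grip":0.7,"x":0,"y":0,"z":-25,"rx":0,"ry":0,"rz":0},{"grip":0.7,"x":0,"y":0,"z":-25,"rx":0,"ry":0,"rz":0},{"grip":0.7,"x":0,"y":0,"z":0,"rx":0,"ry":0,"rz":0},{"grip":0.7,"x":0,"y":0,"z":0,"rx":0,"ry":0,"rz":0}]'
python3 - <<'E'
from loc import *
s=get_state(); print(s["eef_pos"])
c=read_camera("scene"); print(crop(c,155,290,140,110,5,"pics/g2_s.png"))
w=read_camera("wrist"); cv2.imwrite("pics/g2_w.png",w["frame"][:,:,::-1])
E
```

```text
time: 3.92
eef_pos: [0.6352, -0.2615, 0.2225]
tcp_rot: [0.708, -0.706, 0.001, -0.0]
contact_force: [-1.0, 1.1, 5.7]
opening: 0.384
time: 4.42
eef_pos: [0.6352, -0.2615, 0.2939]
tcp_rot: [0.708, -0.706, 0.002, -0.001]
contact_force: [0.3, 0.5, 0.5]
opening: 0.385
[ 0.63520266 -0.26146439  0.29388272]
(85, 235)
```

View pics/g2_s.png

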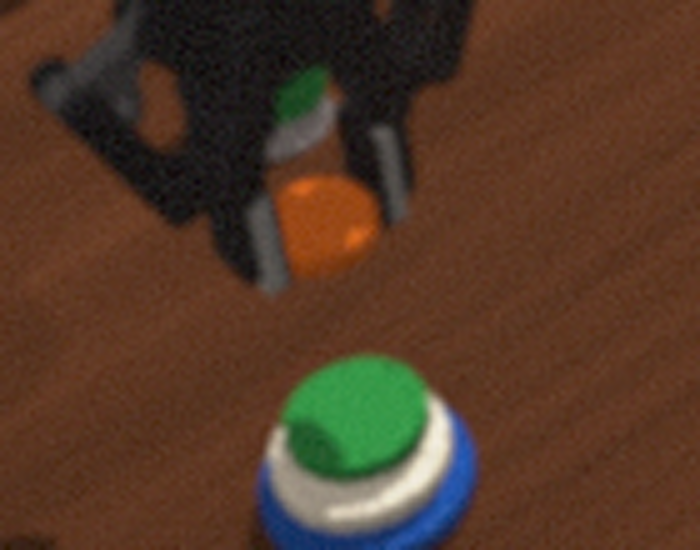

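View pics/g2_w.png

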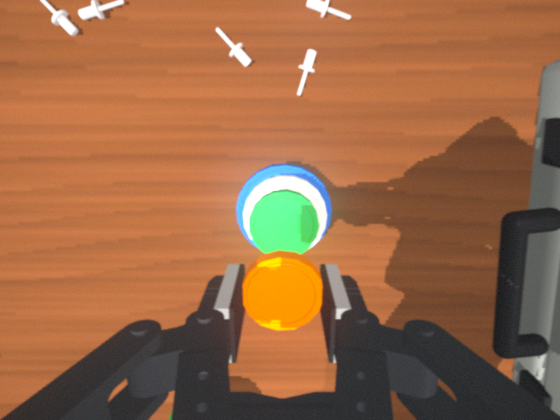

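```bash
python3 -m jog '[{"grip":0.7,"x":-20,"y":9,"z":0,"rx":0,"ry":0,"rz":0},{"grip":0.7,"x":-33,"y":15,"z":0,"rx":0,"ry":0,"rz":0},{"grip":0.7,"x":-33,"y":15,"z":0,"rx":0,"ry":0,"rz":0},{"grip":0.7,"x":-33,"y":15,"z":0,"rx":0,"ry":0,"rz":0},{"grip":0.7,"x":-33,"y":15,"z":0,"rx":0,"ry":0,"rz":0},{"grip":0.7,"x":-33,"y":15,"z":0,"rx":0,"ry":0,"rz":0},{"grip":0.7,"x":-33,"y":15,"z":0,"rx":0,"ry":0,"rz":0},{"grip":0.7,"x":-33,"y":15,"z":0,"rx":0,"ry":0,"rz":0}]'
python3 -m jog '[{"grip":0.7,"x":-25,"y":12,"z":0,"rx":0,"ry":0,"rz":0},{"grip":0.7,"x":-15,"y":7,"z":0,"rx":0,"ry":0,"rz":0},{"grip":0.7,"x":0,"y":0,"z":0,"rx":0,"ry":0,"rz":0},{"grip":0.7,"x":0,"y":0,"z":0,"rx":0,"ry":0,"rz":0},{"grip":0.7,"x":0,"y":0,"z":0,"rx":0,"ry":0,"rz":0},{"grip":0.7,"x":0,"y":0,"z":0,"rx":0,"ry":0,"rz":0}]'
python3 - <<'E'
from loc import *
s=get_state(); print(s["eef_pos"],s["qpos"])
w=read_camera("wrist"); cv2.imwrite("pics/t1_w.png",w["frame"][:,:,::-1])
print(proj(w,[.502,.0292,.06]))
E
```

```text
time: 5.18
eef_pos: [0.5185, -0.0089, 0.2888]
tcp_rot: [0.708, -0.707, -0.002, 0.001]
contact_force: [0.6, -0.3, 0.2]
opening: 0.384
time: 5.68
eef_pos: [0.5015, 0.0287, 0.2904]
tcp_rot: [0.707, -0.707, -0.0, 0.0]
contact_force: [1.0, -0.7, -0.6]
opening: 0.383
[0.50153927 0.02871721 0.29038509] [-1.44995932e-01  3.34956501e-02  2.08722942e+00 -2.70714135e-04
  1.02131884e+00  1.42520646e+00]
[279.84838001 234.1419315 ]
```

View pics/t1_w.png

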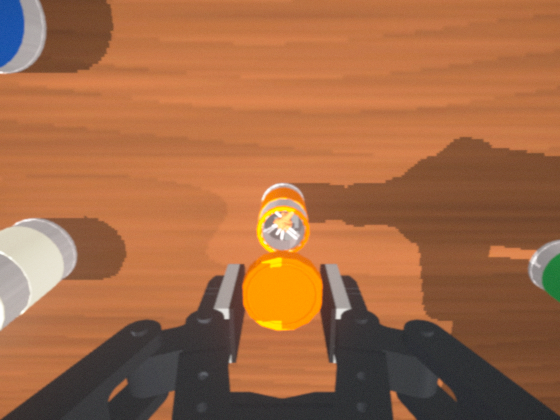

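```bash
python3 -m jog '[{"grip":0.7,"x":-1.2,"y":-1.5,"z":15,"rx":0,"ry":0,"rz":0},{"grip":0.7,"x":0,"y":0,"z":18,"rx":0,"ry":0,"rz":0},{"grip":0.7,"x":0,"y":0,"z":8,"rx":0,"ry":0,"rz":0},{"grip":0.7,"x":0,"y":0,"z":0,"rx":0,"ry":0,"rz":0},{"grip":0.7,"x":0,"y":0,"z":0,"rx":0,"ry":0,"rz":0},{"grip":0.7,"x":0,"y":0,"z":0,"rx":0,"ry":0,"rz":0}]'
python3 - <<'E'
from loc import *
s=get_state(); print(s["eef_pos"],s["contact_force"])
c=read_camera("scene"); print(crop(c,241,200,100,80,7,"pics/t1_s.png"))
E
```

```text
time: 6.23
eef_pos: [0.5031, 0.0304, 0.2505]
tcp_rot: [0.708, -0.707, 0.0, -0.0]
contact_force: [0.1, 0.5, 0.4]
opening: 0.383
[0.50313863 0.03041787 0.25046678] [0.08748234 0.46723192 0.41041516]
(191, 160)
```

View pics/t1_s.png

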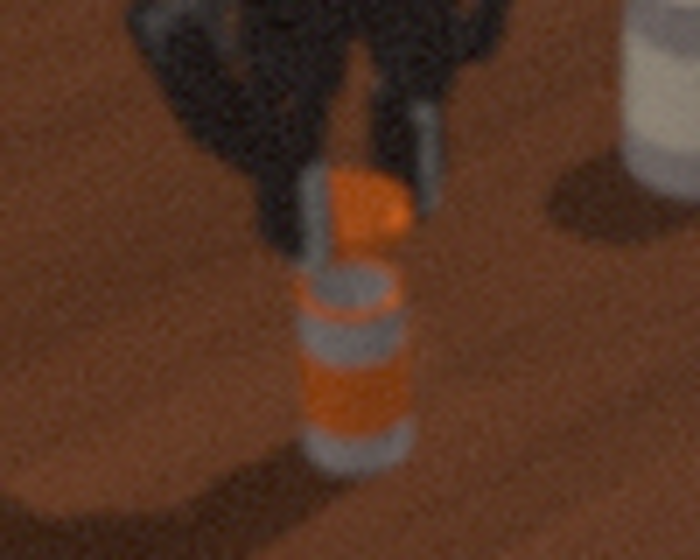

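```bash
python3 - <<'E'
from loc import *
c=read_camera("scene")
f=lambda X:((proj(c,X)-[191,160]+.5)*7).round()
e=get_state()["eef_pos"]; print(e)
L=np.array([e[0]-.001,e[1]-.0007,e[2]-.1774])
print("lid top centre",f(L+[0,0,.015]),"right edge",f(L+[.0124,.0124,.015]),"left",f(L+[-.0124,-.0124,.015]),'near',f(L+[.0124,-.0124,.015]))
T=np.array([.502,.0292,.06]); print("rim c",f(T),f(T+[.011,.011,0]),f(T-[.011,.011,0]))
cv2.imwrite("pics/x.png",c["frame"][:,:,::-1])
E
```

```text
[0.50316557 0.03059364 0.25080915]
lid top centre [349. 209.] right edge [409. 210.] left [289. 208.] near [344. 243.]
rim c [351. 288.] [403. 289.] [298. 288.]
```

```bash
python3 -m jog '[{"grip":0.7,"x":0,"y":0,"z":7,"rx":0,"ry":0,"rz":0},{"grip":0.7,"x":0,"y":0,"z":6,"rx":0,"ry":0,"rz":0},{"grip":0.7,"x":0,"y":0,"z":4,"rx":0,"ry":0,"rz":0},{"grip":0.7,"x":0,"y":0,"z":2,"rx":0,"ry":0,"rz":0},{"grip":0.7,"x":0,"y":0,"z":0,"rx":0,"ry":0,"rz":0},{"grip":0.7,"x":0,"y":0,"z":0,"rx":0,"ry":0,"rz":0}]'
python3 - <<'E'
from loc import *
s=get_state(); print(s["eef_pos"],s["contact_force"])
c=read_camera("scene"); print(crop(c,241,200,100,80,7,"pics/t2_s.png"))
E
```

```text
time: 6.83
eef_pos: [0.5035, 0.0305, 0.2321]
tcp_rot: [0.708, -0.706, 0.001, -0.0]
contact_force: [-1.4, -1.9, 7.6]
opening: 0.382
[0.50352263 0.03049798 0.23210498] [-1.38566074 -1.90977187  7.60056005]
(191, 160)
```

View pics/t2_s.png

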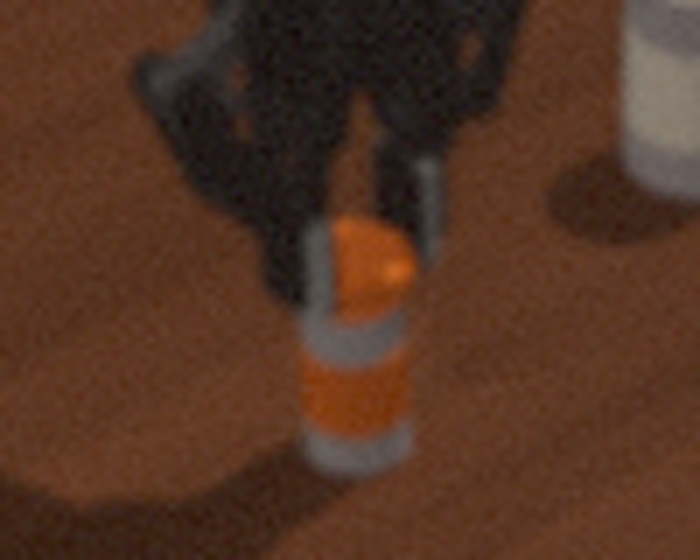

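```bash
python3 -m jog '[{"grip":0.45,"x":0,"y":0,"z":0,"rx":0,"ry":0,"rz":0},{"grip":0.45,"x":0,"y":0,"z":0,"rx":0,"ry":0,"rz":0},{"grip":0.45,"x":0,"y":0,"z":0,"rx":0,"ry":0,"rz":0},{"grip":0.4,"x":0,"y":0,"z":-10,"rx":0,"ry":0,"rz":0},{"grip":0.4,"x":0,"y":0,"z":-30,"rx":0,"ry":0,"rz":0},{"grip":0.4,"x":0,"y":0,"z":-30,"rx":0,"ry":0,"rz":0},{"grip":0.4,"x":0,"y":0,"z":0,"rx":0,"ry":0,"rz":0},{"grip":0.4,"x":0,"y":0,"z":0,"rx":0,"ry":0,"rz":0}]'
python3 - <<'E'
from loc import *
s=get_state(); print(s["eef_pos"],s["contact_force"])
c=read_camera("scene"); print(crop(c,241,200,100,80,7,"pics/t3_s.png"))
w=read_camera("wrist"); cv2.imwrite("pics/t3_w.png",w["frame"][:,:,::-1])
E
```

```text
time: 7.55
eef_pos: [0.5034, 0.0308, 0.3035]
tcp_rot: [0.708, -0.706, 0.002, -0.002]
contact_force: [0.5, -0.3, -0.5]
opening: 0.603
[0.50337623 0.03076894 0.30345379] [ 0.50349592 -0.26746835 -0.5461657 ]
(191, 160)
```

View pics/t3_s.png

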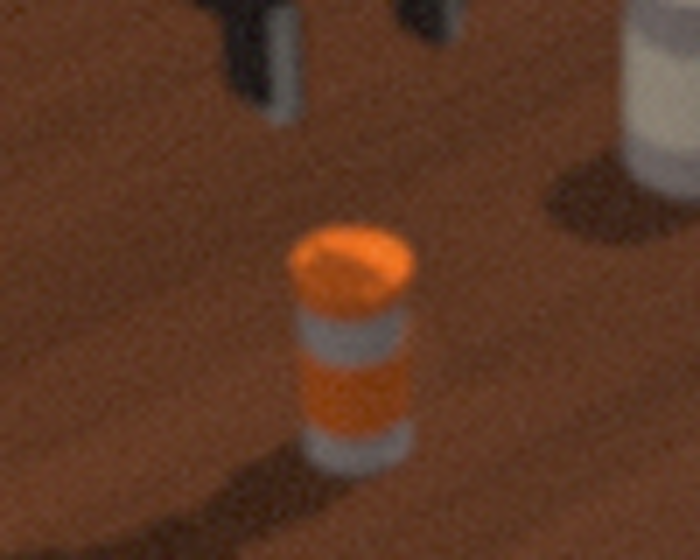

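View pics/t3_w.png

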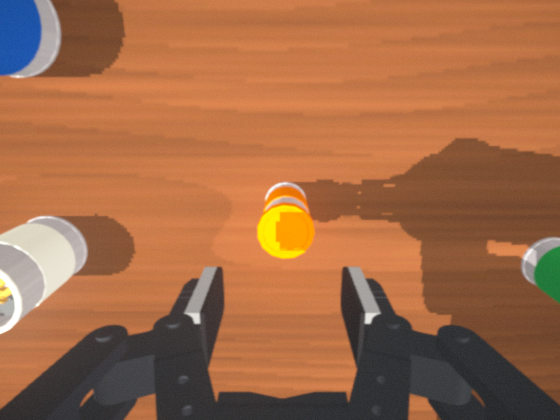

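```bash
python3 -m jog '[{"grip":0.3,"x":20,"y":-9,"z":0,"rx":0,"ry":0,"rz":0},{"grip":0.3,"x":35,"y":-16,"z":0,"rx":0,"ry":0,"rz":0},{"grip":0.3,"x":35,"y":-16,"z":0,"rx":0,"ry":0,"rz":0},{"grip":0.3,"x":35,"y":-16,"z":0,"rx":0,"ry":0,"rz":0},{"grip":0.3,"x":35,"y":-16,"z":0,"rx":0,"ry":0,"rz":0},{"grip":0.3,"x":35,"y":-16,"z":0,"rx":0,"ry":0,"rz":0},{"grip":0.3,"x":35,"y":-16,"z":0,"rx":0,"ry":0,"rz":0},{"grip":0.3,"x":35,"y":-16,"z":0,"rx":0,"ry":0,"rz":0}]'
python3 -m jog '[{"grip":0.3,"x":20,"y":-7,"z":10,"rx":0,"ry":0,"rz":0},{"grip":0.3,"x":8,"y":-3,"z":10,"rx":0,"ry":0,"rz":0},{"grip":0.3,"x":0,"y":0,"z":0,"rx":0,"ry":0,"rz":0},{"grip":0.3,"x":0,"y":0,"z":0,"rx":0,"ry":0,"rz":0},{"grip":0.3,"x":0,"y":0,"z":0,"rx":0,"ry":0,"rz":0},{"grip":0.3,"x":0,"y":0,"z":0,"rx":0,"ry":0,"rz":0}]'
python3 - <<'E'
from loc import *
s=get_state(); print(s["eef_pos"])
c=read_camera("scene")
for n,z,p in (("medium",.045,(158,318)),): print(n,*fit(c,p,20,n,z))
w=read_camera("wrist"); cv2.imwrite("pics/a2_w.png",w["frame"][:,:,::-1])
print(fit(w,proj(w,[.634,-.262,.045]),50,"medium",.045))
E
```

```text
time: 8.32
eef_pos: [0.624, -0.2356, 0.2982]
tcp_rot: [0.708, -0.707, -0.002, 0.001]
contact_force: [-0.1, 0.6, 0.1]
opening: 0.7
time: 8.82
eef_pos: [0.634, -0.2602, 0.2808]
tcp_rot: [0.708, -0.706, -0.0, -0.0]
contact_force: [0.2, 0.0, 0.9]
opening: 0.699
[ 0.63399977 -0.26024116  0.28080299]
medium [ 633.62184336 -261.59905053] 46.82121912713724 [ 633.63793945 -261.77362061] 48.15793228149414
(array([ 635.35779356, -263.01476035]), np.float64(45.501433396581575), array([ 635.45495605, -263.08959961]), 46.506134033203125)
```

View pics/a2_w.png

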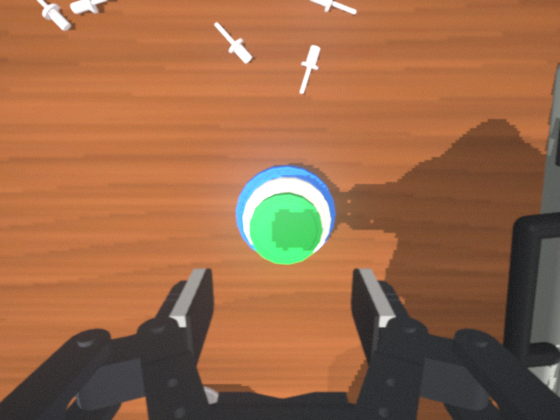

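```bash
python3 -m jog '[{"grip":0.3,"x":1.8,"y":-0.5,"z":15,"rx":0,"ry":0,"rz":0},{"grip":0.3,"x":0,"y":0,"z":25,"rx":0,"ry":0,"rz":0},{"grip":0.3,"x":0,"y":0,"z":22,"rx":0,"ry":0,"rz":0},{"grip":0.3,"x":0,"y":0,"z":12,"rx":0,"ry":0,"rz":0},{"grip":0.3,"x":0,"y":0,"z":2.5,"rx":0,"ry":0,"rz":0},{"grip":0.3,"x":0,"y":0,"z":0,"rx":0,"ry":0,"rz":0},{"grip":0.3,"x":0,"y":0,"z":0,"rx":0,"ry":0,"rz":0},{"grip":0.3,"x":0,"y":0,"z":0,"rx":0,"ry":0,"rz":0}]'
python3 - <<'E'
from loc import *
s=get_state(); print(s["eef_pos"])
c=read_camera("scene"); print(crop(c,155,310,140,110,5,"pics/a2_s.png"))
E
```

```text
time: 9.58
eef_pos: [0.6354, -0.2641, 0.2061]
tcp_rot: [0.708, -0.706, 0.002, -0.0]
contact_force: [0.3, -0.9, -0.1]
opening: 0.699
[ 0.63538388 -0.26413638  0.2061106 ]
(85, 255)
```

View pics/a2_s.png

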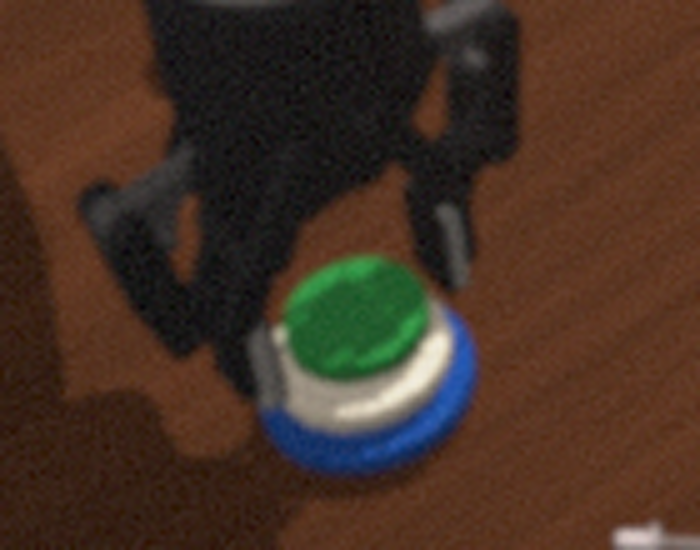

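```bash
python3 -m jog '[{"grip":0.3,"x":-2,"y":1,"z":1.5,"rx":0,"ry":0,"rz":0},{"grip":0.3,"x":0,"y":0,"z":0,"rx":0,"ry":0,"rz":0},{"grip":0.3,"x":0,"y":0,"z":0,"rx":0,"ry":0,"rz":0}]' 40
python3 -m jog '[{"grip":0.6,"x":0,"y":0,"z":0,"rx":0,"ry":0,"rz":0},{"grip":0.6,"x":0,"y":0,"z":0,"rx":0,"ry":0,"rz":0},{"grip":0.6,"x":0,"y":0,"z":0,"rx":0,"ry":0,"rz":0},{"grip":0.6,"x":0,"y":0,"z":0,"rx":0,"ry":0,"rz":0},{"grip":0.6,"x":0,"y":0,"z":0,"rx":0,"ry":0,"rz":0}]' 40
python3 -m jog '[{"grip":0.6,"x":0,"y":0,"z":-5,"rx":0,"ry":0,"rz":0},{"grip":0.6,"x":0,"y":0,"z":-15,"rx":0,"ry":0,"rz":0},{"grip":0.6,"x":0,"y":0,"z":-25,"rx":0,"ry":0,"rz":0},{"grip":0.6,"x":0,"y":0,"z":-35,"rx":0,"ry":0,"rz":0},{"grip":0.6,"x":0,"y":0,"z":-15,"rx":0,"ry":0,"rz":0},{"grip":0.6,"x":0,"y":0,"z":0,"rx":0,"ry":0,"rz":0},{"grip":0.6,"x":0,"y":0,"z":0,"rx":0,"ry":0,"rz":0}]'
python3 - <<'E'
from loc import *
s=get_state(); print(s["eef_pos"])
c=read_camera("scene"); print(crop(c,155,290,140,110,5,"pics/a3_s.png"))
w=read_camera("wrist"); cv2.imwrite("pics/a3_w.png",w["frame"][:,:,::-1])
print(fit(w,(284,291),55,"medium",s["eef_pos"][2]-.174+.015))
E
```

```text
time: 9.88
eef_pos: [0.6337, -0.2617, 0.2032]
tcp_rot: [0.708, -0.706, 0.0, -0.0]
contact_force: [-0.2, -0.1, -0.1]
opening: 0.702
time: 10.3
eef_pos: [0.6339, -0.2619, 0.2033]
tcp_rot: [0.708, -0.706, 0.0, -0.0]
contact_force: [0.2, 0.3, 2.5]
opening: 0.515
time: 10.88
eef_pos: [0.6339, -0.2619, 0.2995]
tcp_rot: [0.708, -0.706, 0.002, -0.0]
contact_force: [-0.1, 0.0, -0.4]
opening: 0.514
[ 0.63385077 -0.2618797   0.29949626]
(85, 235)
(array([ 636.20625047, -262.16657834]), np.float64(45.692249344260404), array([ 636.43737793, -262.16308594]), 46.56828689575195)
```

View pics/a3_s.png

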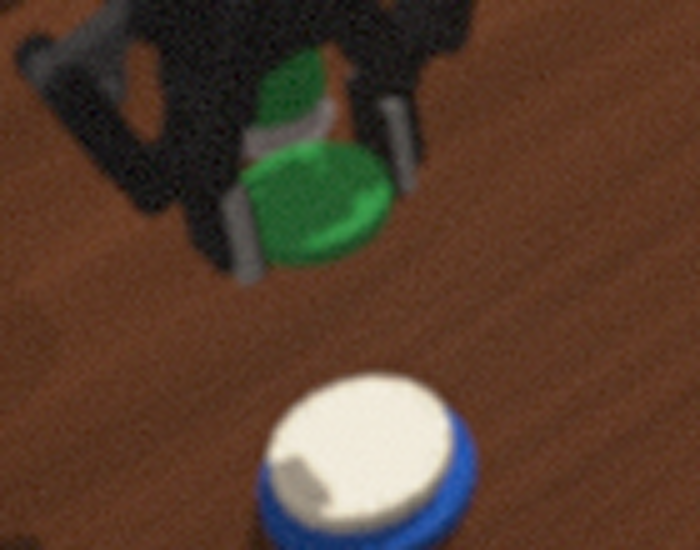

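View pics/a3_w.png

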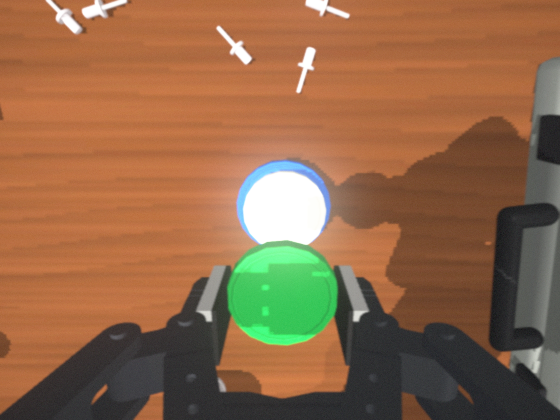

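```bash
python3 -m jog '[{"grip":0.6,"x":-8,"y":20,"z":0,"rx":0,"ry":0,"rz":0},{"grip":0.6,"x":-13,"y":32,"z":0,"rx":0,"ry":0,"rz":0},{"grip":0.6,"x":-13,"y":32,"z":0,"rx":0,"ry":0,"rz":0},{"grip":0.6,"x":-13,"y":32,"z":0,"rx":0,"ry":0,"rz":0},{"grip":0.6,"x":-13,"y":32,"z":0,"rx":0,"ry":0,"rz":0},{"grip":0.6,"x":-9,"y":23,"z":0,"rx":0,"ry":0,"rz":0},{"grip":0.6,"x":-5,"y":11.5,"z":0,"rx":0,"ry":0,"rz":0},{"grip":0.6,"x":0,"y":0,"z":0,"rx":0,"ry":0,"rz":0}]'
python3 -m jog '[{"grip":0.6,"x":0,"y":0,"z":15,"rx":0,"ry":0,"rz":0},{"grip":0.6,"x":0,"y":0,"z":15,"rx":0,"ry":0,"rz":0},{"grip":0.6,"x":0,"y":0,"z":0,"rx":0,"ry":0,"rz":0},{"grip":0.6,"x":0,"y":0,"z":0,"rx":0,"ry":0,"rz":0},{"grip":0.6,"x":0,"y":0,"z":0,"rx":0,"ry":0,"rz":0},{"grip":0.6,"x":0,"y":0,"z":0,"rx":0,"ry":0,"rz":0}]'
python3 - <<'E'
from loc import *
s=get_state(); print(s["eef_pos"])
w=read_camera("wrist"); cv2.imwrite("pics/m1_w.png",w["frame"][:,:,::-1])
c=read_camera("scene"); print(crop(c,135,225,100,80,7,"pics/m1_s.png"))
E
```

```text
time: 11.65
eef_pos: [0.4483, -0.1864, 0.2948]
tcp_rot: [0.708, -0.707, -0.003, 0.001]
contact_force: [0.1, 0.2, -0.4]
opening: 0.514
time: 12.15
eef_pos: [0.4516, -0.1884, 0.2683]
tcp_rot: [0.708, -0.706, 0.0, -0.0]
contact_force: [0.7, -0.8, -0.4]
opening: 0.516
[ 0.45158509 -0.18842875  0.26829766]
(85, 185)
```

View pics/m1_s.png

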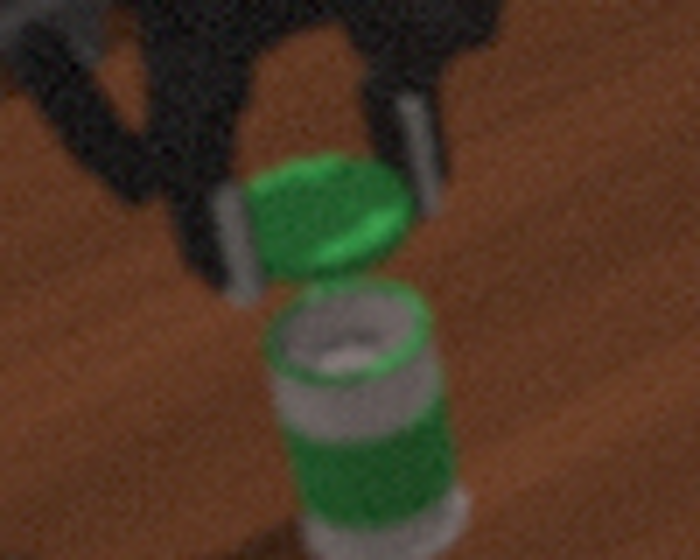

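View pics/m1_w.png

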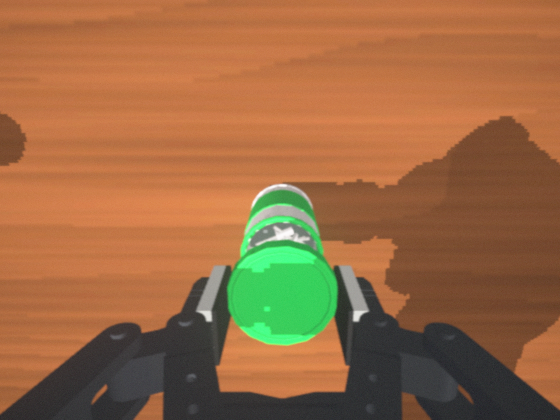

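```bash
python3 -m jog '[{"grip":0.6,"x":0,"y":0,"z":12,"rx":0,"ry":0,"rz":0},{"grip":0.6,"x":0,"y":0,"z":9,"rx":0,"ry":0,"rz":0},{"grip":0.6,"x":0,"y":0,"z":5,"rx":0,"ry":0,"rz":0},{"grip":0.6,"x":0,"y":0,"z":4,"rx":0,"ry":0,"rz":0},{"grip":0.6,"x":0,"y":0,"z":1.5,"rx":0,"ry":0,"rz":0},{"grip":0.6,"x":0,"y":0,"z":0,"rx":0,"ry":0,"rz":0},{"grip":0.6,"x":0,"y":0,"z":0,"rx":0,"ry":0,"rz":0}]'
python3 - <<'E'
from loc import *
s=get_state(); print(s["eef_pos"],s["contact_force"])
c=read_camera("scene"); print(crop(c,135,225,100,80,7,"pics/m2_s.png"))
E
```

```text
time: 12.83
eef_pos: [0.4512, -0.1882, 0.2364]
tcp_rot: [0.708, -0.706, 0.0, -0.0]
contact_force: [0.0, 0.4, -0.2]
opening: 0.514
[ 0.45116433 -0.18817208  0.23640106] [ 0.04236106  0.39407516 -0.19060966]
(85, 185)
```

View pics/m2_s.png

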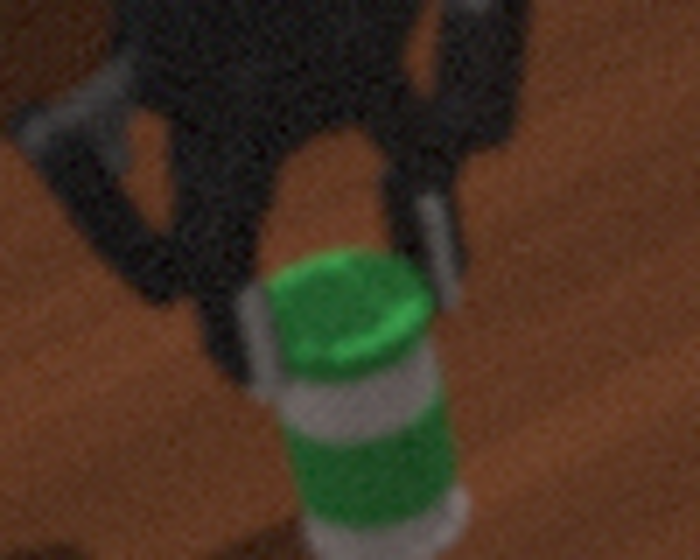

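```bash
python3 -m jog '[{"grip":0.35,"x":0,"y":0,"z":0,"rx":0,"ry":0,"rz":0},{"grip":0.35,"x":0,"y":0,"z":0,"rx":0,"ry":0,"rz":0},{"grip":0.35,"x":0,"y":0,"z":0,"rx":0,"ry":0,"rz":0},{"grip":0.35,"x":0,"y":0,"z":-10,"rx":0,"ry":0,"rz":0},{"grip":0.35,"x":0,"y":0,"z":-30,"rx":0,"ry":0,"rz":0},{"grip":0.3,"x":0,"y":0,"z":-30,"rx":0,"ry":0,"rz":0},{"grip":0.2,"x":0,"y":0,"z":0,"rx":0,"ry":0,"rz":0}]'
python3 - <<'E'
from loc import *
s=get_state(); print(s["eef_pos"],s["contact_force"])
c=read_camera("scene"); print(crop(c,135,225,100,80,7,"pics/m3_s.png"))
E
```

```text
time: 13.47
eef_pos: [0.4529, -0.1892, 0.3133]
tcp_rot: [0.708, -0.706, 0.006, -0.001]
contact_force: [2.0, -0.4, -0.2]
opening: 0.799
[ 0.45289702 -0.18924976  0.31334889] [ 1.97281535 -0.42079509 -0.20923877]
(85, 185)
```

View pics/m3_s.png

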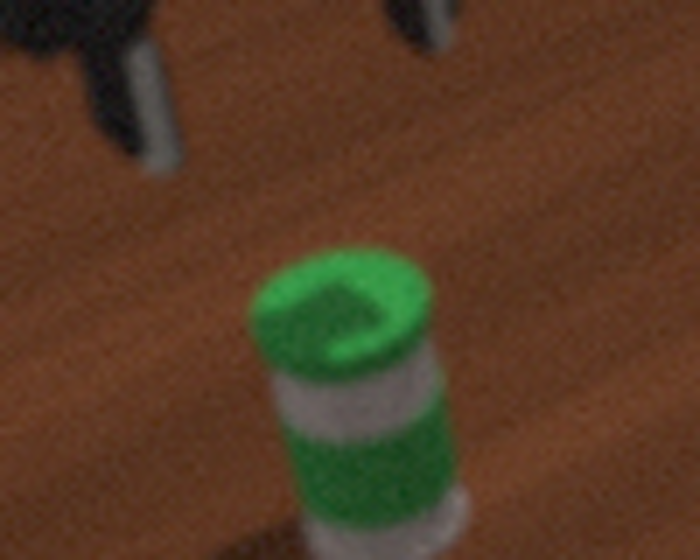

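```bash
python3 -m jog '[{"grip":0.2,"x":8,"y":-20,"z":0,"rx":0,"ry":0,"rz":0},{"grip":0.2,"x":13,"y":-32,"z":0,"rx":0,"ry":0,"rz":0},{"grip":0.2,"x":13,"y":-32,"z":0,"rx":0,"ry":0,"rz":0},{"grip":0.2,"x":13,"y":-32,"z":0,"rx":0,"ry":0,"rz":0},{"grip":0.2,"x":13,"y":-32,"z":0,"rx":0,"ry":0,"rz":0},{"grip":0.2,"x":9,"y":-23,"z":10,"rx":0,"ry":0,"rz":0},{"grip":0.2,"x":5,"y":-11.5,"z":20,"rx":0,"ry":0,"rz":0},{"grip":0.2,"x":0,"y":0,"z":20,"rx":0,"ry":0,"rz":0}]'
python3 -m jog '[{"grip":0.2,"x":0,"y":0,"z":20,"rx":0,"ry":0,"rz":0},{"grip":0.2,"x":0,"y":0,"z":10,"rx":0,"ry":0,"rz":0},{"grip":0.2,"x":0,"y":0,"z":0,"rx":0,"ry":0,"rz":0},{"grip":0.2,"x":0,"y":0,"z":0,"rx":0,"ry":0,"rz":0},{"grip":0.2,"x":0,"y":0,"z":0,"rx":0,"ry":0,"rz":0},{"grip":0.2,"x":0,"y":0,"z":0,"rx":0,"ry":0,"rz":0}]'
python3 - <<'E'
from loc import *
s=get_state(); print(s["eef_pos"])
c=read_camera("scene"); print(crop(c,155,310,140,110,5,"pics/b1_s.png"))
w=read_camera("wrist"); cv2.imwrite("pics/b1_w.png",w["frame"][:,:,::-1])
print(fit(c,(158,320),28,"large",.03))
print(fit(w,proj(w,[.634,-.262,.03]),70,"large",.03))
E
```

```text
time: 14.18
eef_pos: [0.6358, -0.2629, 0.2561]
tcp_rot: [0.708, -0.706, 0.002, -0.0]
contact_force: [-0.1, 0.2, -0.6]
opening: 0.797
time: 14.68
eef_pos: [0.6342, -0.2621, 0.2283]
tcp_rot: [0.708, -0.706, 0.002, -0.0]
contact_force: [-0.3, 0.6, 0.9]
opening: 0.799
[ 0.6341744  -0.26208347  0.22834534]
(85, 255)
(array([ 644.94752202, -261.87315194]), np.float64(39.686622318313084), array([ 649.55523682, -261.15856934]), 44.505218505859375)
(array([ 636.09270058, -264.03068958]), np.float64(57.9203205860127), array([ 636.30181885, -263.71362305]), 58.99715805053711)
```

View pics/b1_s.png

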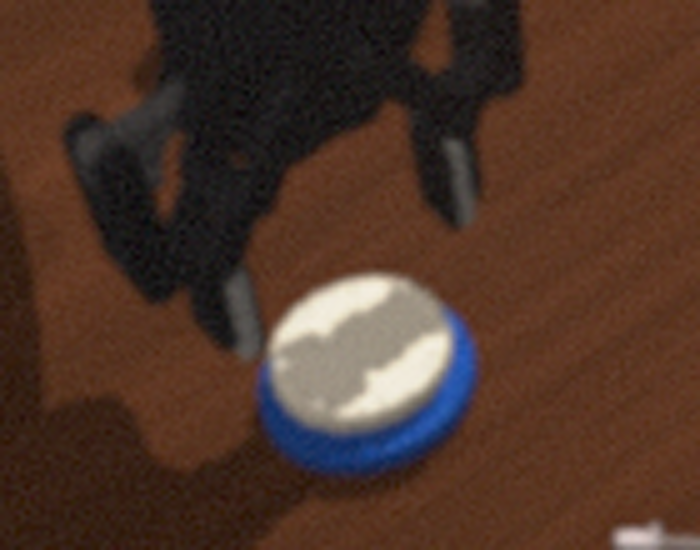

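View pics/b1_w.png

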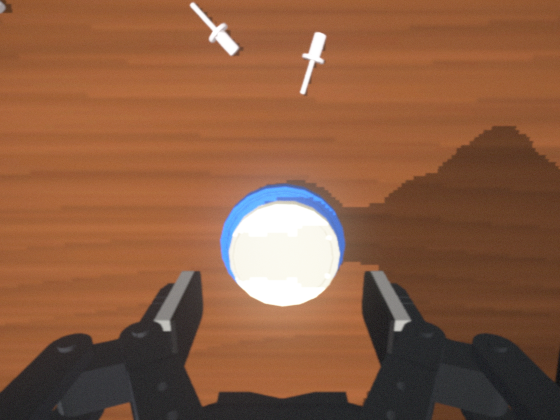

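```bash
python3 -m jog '[{"grip":0.2,"x":0.3,"y":0,"z":15,"rx":0,"ry":0,"rz":0},{"grip":0.2,"x":0,"y":0,"z":15,"rx":0,"ry":0,"rz":0},{"grip":0.2,"x":0,"y":0,"z":8,"rx":0,"ry":0,"rz":0},{"grip":0.2,"x":0,"y":0,"z":3,"rx":0,"ry":0,"rz":0},{"grip":0.2,"x":0,"y":0,"z":0,"rx":0,"ry":0,"rz":0},{"grip":0.2,"x":0,"y":0,"z":0,"rx":0,"ry":0,"rz":0},{"grip":0.2,"x":0,"y":0,"z":0,"rx":0,"ry":0,"rz":0}]'
python3 - <<'E'
from loc import *
s=get_state(); print(s["eef_pos"],s["contact_force"])
c=read_camera("scene"); print(crop(c,155,310,140,110,5,"pics/b2_s.png"))
E
```

```text
time: 15.37
eef_pos: [0.6339, -0.2622, 0.1856]
tcp_rot: [0.708, -0.706, 0.0, -0.0]
contact_force: [0.4, 0.8, 0.6]
opening: 0.798
[ 0.63394119 -0.26220888  0.18557279] [0.35774995 0.82008625 0.57058138]
(85, 255)
```

View pics/b2_s.png

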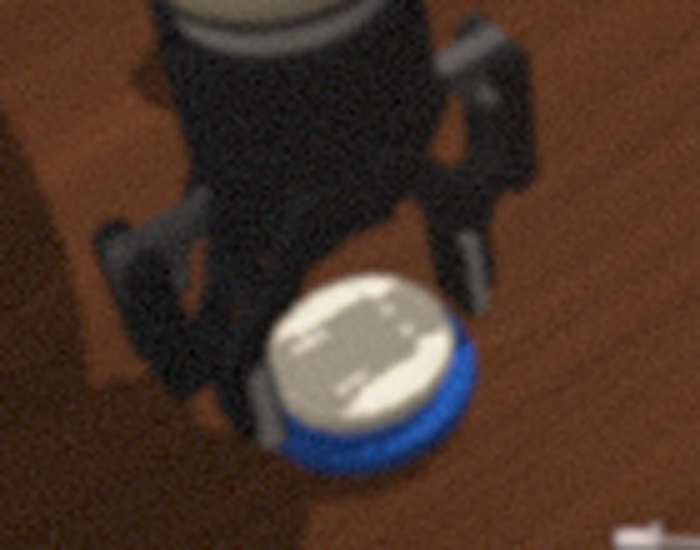

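```bash
python3 -m jog '[{"grip":0.2,"x":0,"y":0,"z":-1,"rx":0,"ry":0,"rz":0},{"grip":0.5,"x":0,"y":0,"z":0,"rx":0,"ry":0,"rz":0},{"grip":0.5,"x":0,"y":0,"z":0,"rx":0,"ry":0,"rz":0},{"grip":0.5,"x":0,"y":0,"z":0,"rx":0,"ry":0,"rz":0},{"grip":0.5,"x":0,"y":0,"z":0,"rx":0,"ry":0,"rz":0},{"grip":0.5,"x":0,"y":0,"z":0,"rx":0,"ry":0,"rz":0}]' 40
python3 -m jog '[{"grip":0.5,"x":0,"y":0,"z":-5,"rx":0,"ry":0,"rz":0},{"grip":0.5,"x":0,"y":0,"z":-15,"rx":0,"ry":0,"rz":0},{"grip":0.5,"x":0,"y":0,"z":-30,"rx":0,"ry":0,"rz":0},{"grip":0.5,"x":0,"y":0,"z":-35,"rx":0,"ry":0,"rz":0},{"grip":0.5,"x":0,"y":0,"z":-25,"rx":0,"ry":0,"rz":0},{"grip":0.5,"x":0,"y":0,"z":-10,"rx":0,"ry":0,"rz":0},{"grip":0.5,"x":0,"y":0,"z":0,"rx":0,"ry":0,"rz":0},{"grip":0.5,"x":0,"y":0,"z":0,"rx":0,"ry":0,"rz":0}]'
python3 - <<'E'
from loc import *
s=get_state(); print(s["eef_pos"])
c=read_camera("scene"); print(crop(c,155,280,140,110,5,"pics/b3_s.png"))
w=read_camera("wrist"); cv2.imwrite("pics/b3_w.png",w["frame"][:,:,::-1])
print(fit(w,(284,291),70,"large",s["eef_pos"][2]-.172+.015))
E
```

```text
time: 15.92
eef_pos: [0.6342, -0.2624, 0.1875]
tcp_rot: [0.708, -0.706, 0.001, -0.0]
contact_force: [0.5, 0.4, 5.7]
opening: 0.647
time: 16.58
eef_pos: [0.6333, -0.2619, 0.3059]
tcp_rot: [0.708, -0.706, -0.0, 0.0]
contact_force: [-0.5, -0.3, -0.1]
opening: 0.645
[ 0.63334225 -0.26185183  0.30585937]
(85, 225)
(array([ 636.18607365, -261.94044623]), np.float64(56.907563325326976), array([ 636.5411377 , -261.75933838]), 58.58233642578125)
```

View pics/b3_s.png

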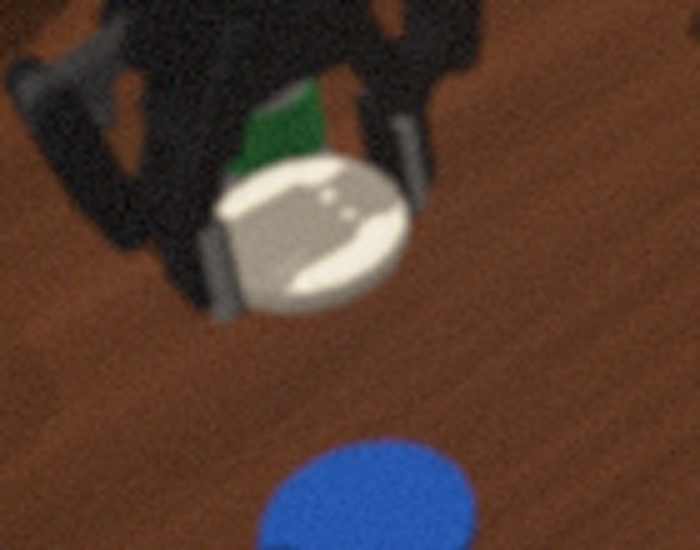

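View pics/b3_w.png

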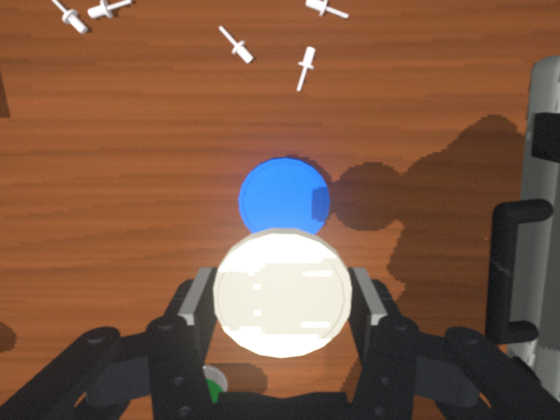

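```bash
python3 -m jog '[{"grip":0.5,"x":-20,"y":7,"z":0,"rx":0,"ry":0,"rz":0},{"grip":0.5,"x":-33,"y":11.8,"z":0,"rx":0,"ry":0,"rz":0},{"grip":0.5,"x":-33,"y":11.8,"z":0,"rx":0,"ry":0,"rz":0},{"grip":0.5,"x":-33,"y":11.8,"z":0,"rx":0,"ry":0,"rz":0},{"grip":0.5,"x":-33,"y":11.8,"z":0,"rx":0,"ry":0,"rz":0},{"grip":0.5,"x":-33,"y":11.8,"z":0,"rx":0,"ry":0,"rz":0},{"grip":0.5,"x":-33,"y":11.8,"z":0,"rx":0,"ry":0,"rz":0},{"grip":0.5,"x":-33,"y":11.8,"z":0,"rx":0,"ry":0,"rz":0}]'
python3 -m jog '[{"grip":0.5,"x":-33,"y":11.8,"z":0,"rx":0,"ry":0,"rz":0},{"grip":0.5,"x":-33,"y":11.8,"z":0,"rx":0,"ry":0,"rz":0},{"grip":0.5,"x":-33,"y":11.8,"z":0,"rx":0,"ry":0,"rz":0},{"grip":0.5,"x":-33,"y":11.8,"z":0,"rx":0,"ry":0,"rz":0},{"grip":0.5,"x":-33,"y":11.8,"z":0,"rx":0,"ry":0,"rz":0},{"grip":0.5,"x":-33,"y":11.8,"z":0,"rx":0,"ry":0,"rz":0},{"grip":0.5,"x":-20,"y":7,"z":0,"rx":0,"ry":0,"rz":0},{"grip":0.5,"x":-9.4,"y":3.2,"z":0,"rx":0,"ry":0,"rz":0}]'
python3 -m jog '[{"grip":0.5,"x":0,"y":0,"z":10,"rx":0,"ry":0,"rz":0},{"grip":0.5,"x":0,"y":0,"z":15,"rx":0,"ry":0,"rz":0},{"grip":0.5,"x":0,"y":0,"z":0,"rx":0,"ry":0,"rz":0},{"grip":0.5,"x":0,"y":0,"z":0,"rx":0,"ry":0,"rz":0},{"grip":0.5,"x":0,"y":0,"z":0,"rx":0,"ry":0,"rz":0},{"grip":0.5,"x":0,"y":0,"z":0,"rx":0,"ry":0,"rz":0}]'
python3 - <<'E'
from loc import *
s=get_state(); print(s["eef_pos"],s["qpos"])
w=read_camera("wrist"); cv2.imwrite("pics/l1_w.png",w["frame"][:,:,::-1])
c=read_camera("scene"); print(crop(c,290,155,100,80,7,"pics/l1_s.png"))
E
```

```text
time: 17.35
eef_pos: [0.542, -0.0097, 0.3035]
tcp_rot: [0.708, -0.707, -0.002, 0.001]
contact_force: [1.1, 0.2, -1.2]
opening: 0.646
time: 18.02
eef_pos: [0.4602, 0.218, 0.3038]
tcp_rot: [0.709, -0.705, -0.001, 0.002]
contact_force: [0.5, 0.1, 0.1]
opening: 0.648
time: 18.52
eef_pos: [0.4628, 0.2153, 0.2816]
tcp_rot: [0.707, -0.707, 0.0, -0.0]
contact_force: [-0.2, -0.7, -0.4]
opening: 0.639
[0.46283843 0.21531042 0.28160322] [ 2.36464010e-01  6.43800125e-02  2.07343882e+00 -1.35875669e-04
  1.00302519e+00  1.80685699e+00]
(240, 115)
```

View pics/l1_s.png

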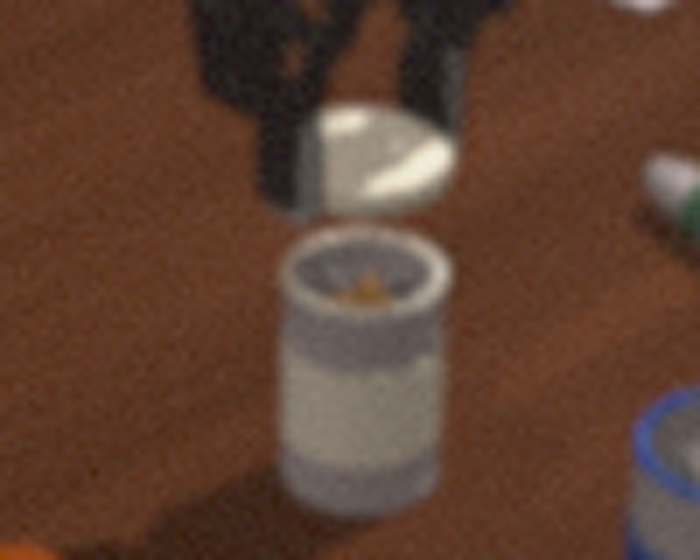

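View pics/l1_w.png

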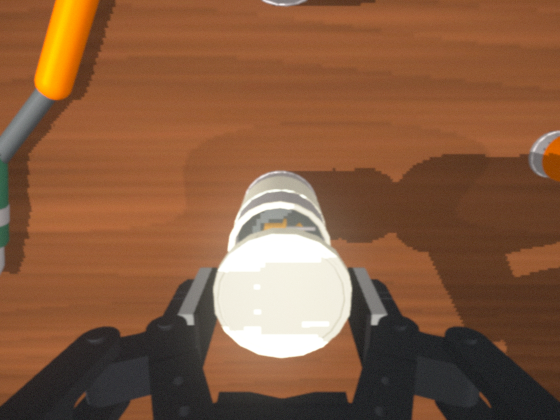

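```bash
python3 -m jog '[{"grip":0.5,"x":-0.7,"y":-0.4,"z":12,"rx":0,"ry":0,"rz":0},{"grip":0.5,"x":0,"y":0,"z":10,"rx":0,"ry":0,"rz":0},{"grip":0.5,"x":0,"y":0,"z":8,"rx":0,"ry":0,"rz":0},{"grip":0.5,"x":0,"y":0,"z":4,"rx":0,"ry":0,"rz":0},{"grip":0.5,"x":0,"y":0,"z":2,"rx":0,"ry":0,"rz":0},{"grip":0.5,"x":0,"y":0,"z":0,"rx":0,"ry":0,"rz":0},{"grip":0.5,"x":0,"y":0,"z":0,"rx":0,"ry":0,"rz":0}]'
python3 - <<'E'
from loc import *
s=get_state(); print(s["eef_pos"],s["contact_force"])
c=read_camera("scene"); print(crop(c,290,155,100,80,7,"pics/l2_s.png"))
E
```

```text
time: 19.2
eef_pos: [0.4629, 0.2168, 0.2455]
tcp_rot: [0.708, -0.706, 0.0, -0.0]
contact_force: [-0.0, -0.8, 2.5]
opening: 0.643
[0.46286627 0.21683343 0.24548475] [-0.03738204 -0.82080798  2.53342175]
(240, 115)
```

View pics/l2_s.png

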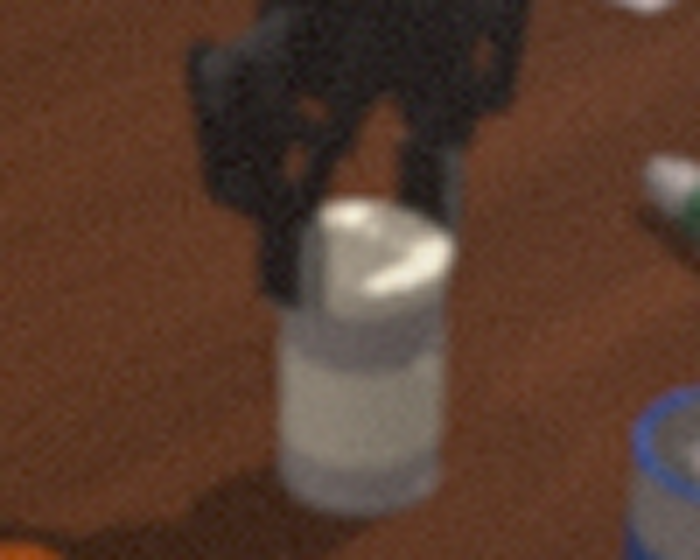

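Light contact, essentially home. Release and lift.

```bash
python3 -m jog '[{"grip":0.22,"x":0,"y":0,"z":0,"rx":0,"ry":0,"rz":0},{"grip":0.22,"x":0,"y":0,"z":0,"rx":0,"ry":0,"rz":0},{"grip":0.22,"x":0,"y":0,"z":0,"rx":0,"ry":0,"rz":0},{"grip":0.22,"x":0,"y":0,"z":-10,"rx":0,"ry":0,"rz":0},{"grip":0.2,"x":0,"y":0,"z":-25,"rx":0,"ry":0,"rz":0},{"grip":0.1,"x":0,"y":0,"z":-30,"rx":0,"ry":0,"rz":0},{"grip":0.05,"x":0,"y":0,"z":0,"rx":0,"ry":0,"rz":0}]'
python3 - <<'E'
from loc import *
s=get_state(); print(s["eef_pos"],s["contact_force"])
c=read_camera("scene"); print(crop(c,290,155,100,80,7,"pics/l3_s.png"))
E
```

```text
time: 19.83
eef_pos: [0.4645, 0.2173, 0.3169]
tcp_rot: [0.708, -0.706, 0.003, -0.005]
contact_force: [0.6, -0.2, 1.5]
opening: 0.95
[0.46451077 0.21729878 0.31694824] [ 0.56919605 -0.20828057  1.49427853]
(240, 115)
```

View pics/l3_s.png

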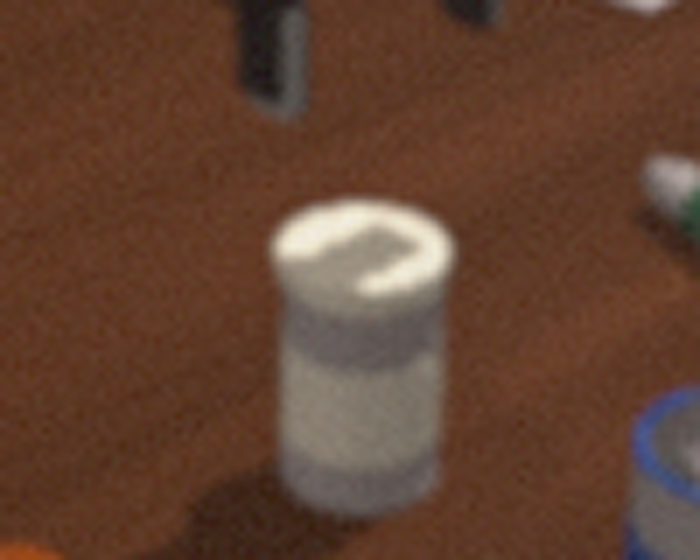

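```bash
python3 -m jog '[{"grip":0,"x":20,"y":-7,"z":0,"rx":0,"ry":0,"rz":0},{"grip":0,"x":33,"y":-11.8,"z":0,"rx":0,"ry":0,"rz":0},{"grip":0,"x":33,"y":-11.8,"z":0,"rx":0,"ry":0,"rz":0},{"grip":0,"x":33,"y":-11.8,"z":0,"rx":0,"ry":0,"rz":0},{"grip":0,"x":33,"y":-11.8,"z":0,"rx":0,"ry":0,"rz":0},{"grip":0,"x":33,"y":-11.8,"z":0,"rx":0,"ry":0,"rz":0},{"grip":0,"x":33,"y":-11.8,"z":0,"rx":0,"ry":0,"rz":0},{"grip":0,"x":33,"y":-11.8,"z":0,"rx":0,"ry":0,"rz":0}]'
python3 -m jog '[{"grip":0,"x":33,"y":-11.8,"z":0,"rx":0,"ry":0,"rz":0},{"grip":0,"x":33,"y":-11.8,"z":0,"rx":0,"ry":0,"rz":0},{"grip":0,"x":33,"y":-11.8,"z":0,"rx":0,"ry":0,"rz":0},{"grip":0,"x":33,"y":-11.8,"z":0,"rx":0,"ry":0,"rz":0},{"grip":0,"x":33,"y":-11.8,"z":0,"rx":0,"ry":0,"rz":0},{"grip":0,"x":33,"y":-11.8,"z":0,"rx":0,"ry":0,"rz":0},{"grip":0,"x":20,"y":-7,"z":15,"rx":0,"ry":0,"rz":0},{"grip":0,"x":9.6,"y":-3.5,"z":25,"rx":0,"ry":0,"rz":0}]'
python3 -m jog '[{"grip":0,"x":0,"y":0,"z":25,"rx":0,"ry":0,"rz":0},{"grip":0,"x":0,"y":0,"z":25,"rx":0,"ry":0,"rz":0},{"grip":0,"x":0,"y":0,"z":10,"rx":0,"ry":0,"rz":0},{"grip":0,"x":0,"y":0,"z":0,"rx":0,"ry":0,"rz":0},{"grip":0,"x":0,"y":0,"z":0,"rx":0,"ry":0,"rz":0},{"grip":0,"x":0,"y":0,"z":0,"rx":0,"ry":0,"rz":0},{"grip":0,"x":0,"y":0,"z":0,"rx":0,"ry":0,"rz":0}]'
python3 - <<'E'
from loc import *
s=get_state(); print(s["eef_pos"])
w=read_camera("wrist"); cv2.imwrite("pics/c1_w.png",w["frame"][:,:,::-1])
c=read_camera("scene"); print(crop(c,155,310,140,110,5,"pics/c1_s.png"))
print(fit(w,proj(w,[.634,-.262,.015]),90,"giant",.015))
E
```

```text
time: 20.55
eef_pos: [0.5525, -0.0357, 0.3095]
tcp_rot: [0.708, -0.707, -0.001, 0.0]
contact_force: [0.1, 0.7, 0.2]
opening: 1.002
time: 21.22
eef_pos: [0.6357, -0.2654, 0.273]
tcp_rot: [-0.707, 0.707, -0.004, 0.001]
contact_force: [0.1, 0.3, 0.8]
opening: 0.998
time: 21.8
eef_pos: [0.6352, -0.2618, 0.2128]
tcp_rot: [0.708, -0.706, 0.002, -0.0]
contact_force: [1.2, -0.7, 1.2]
opening: 0.999
[ 0.63519778 -0.2617793   0.21278157]
(85, 255)
(array([ 635.36936669, -263.41295567]), np.float64(68.8242529517582), array([ 635.45812988, -263.41848755]), 69.85767364501953)
```

View pics/c1_s.png

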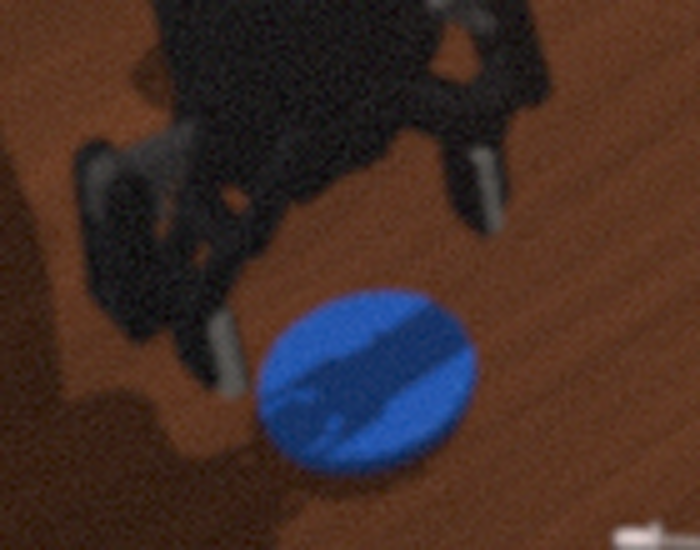

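View pics/c1_w.png

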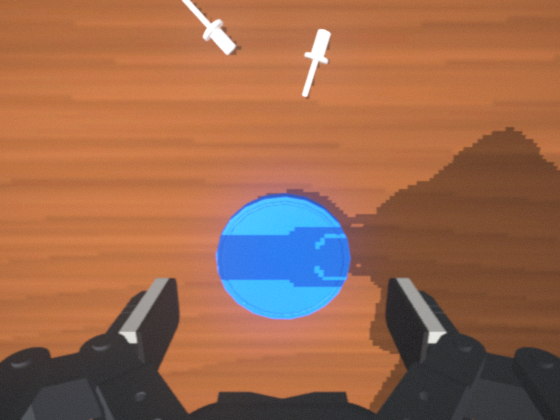

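```bash
python3 -m jog '[{"grip":0,"x":0.3,"y":0.5,"z":15,"rx":0,"ry":0,"rz":0},{"grip":0,"x":0,"y":0,"z":15,"rx":0,"ry":0,"rz":0},{"grip":0,"x":0,"y":0,"z":8,"rx":0,"ry":0,"rz":0},{"grip":0,"x":0,"y":0,"z":3.5,"rx":0,"ry":0,"rz":0},{"grip":0,"x":0,"y":0,"z":0,"rx":0,"ry":0,"rz":0},{"grip":0,"x":0,"y":0,"z":0,"rx":0,"ry":0,"rz":0},{"grip":0,"x":0,"y":0,"z":0,"rx":0,"ry":0,"rz":0},{"grip":0,"x":0,"y":0,"z":0,"rx":0,"ry":0,"rz":0}]'
```

```text
time: 22.57
eef_pos: [0.6342, -0.2621, 0.1695]
tcp_rot: [0.708, -0.706, 0.001, -0.0]
contact_force: [0.5, 0.0, 0.4]
opening: 0.995
```

```bash
python3 -m jog '[{"grip":0.35,"x":0,"y":0,"z":-0.5,"rx":0,"ry":0,"rz":0},{"grip":0.35,"x":0,"y":0,"z":0,"rx":0,"ry":0,"rz":0},{"grip":0.35,"x":0,"y":0,"z":0,"rx":0,"ry":0,"rz":0},{"grip":0.35,"x":0,"y":0,"z":0,"rx":0,"ry":0,"rz":0},{"grip":0.35,"x":0,"y":0,"z":0,"rx":0,"ry":0,"rz":0},{"grip":0.35,"x":0,"y":0,"z":0,"rx":0,"ry":0,"rz":0}]' 40
python3 -m jog '[{"grip":0.35,"x":0,"y":0,"z":-5,"rx":0,"ry":0,"rz":0},{"grip":0.35,"x":0,"y":0,"z":-15,"rx":0,"ry":0,"rz":0},{"grip":0.35,"x":0,"y":0,"z":-30,"rx":0,"ry":0,"rz":0},{"grip":0.35,"x":0,"y":0,"z":-35,"rx":0,"ry":0,"rz":0},{"grip":0.35,"x":0,"y":0,"z":-35,"rx":0,"ry":0,"rz":0},{"grip":0.35,"x":0,"y":0,"z":-20,"rx":0,"ry":0,"rz":0},{"grip":0.35,"x":0,"y":0,"z":0,"rx":0,"ry":0,"rz":0},{"grip":0.35,"x":0,"y":0,"z":0,"rx":0,"ry":0,"rz":0}]'
python3 - <<'E'
from loc import *
s=get_state(); print(s["eef_pos"])
c=read_camera("scene"); print(crop(c,155,270,140,110,5,"pics/c3_s.png"))
w=read_camera("wrist"); cv2.imwrite("pics/c3_w.png",w["frame"][:,:,::-1])
print(fit(w,(284,291),90,"giant",s["eef_pos"][2]-.17+.015))
E
```

```text
time: 23.07
eef_pos: [0.6344, -0.2622, 0.1706]
tcp_rot: [0.708, -0.706, 0.001, -0.0]
contact_force: [-0.1, 0.1, 5.2]
opening: 0.784
time: 23.73
eef_pos: [0.634, -0.2619, 0.3116]
tcp_rot: [0.708, -0.706, 0.002, -0.0]
contact_force: [0.5, 0.1, -1.5]
opening: 0.783
[ 0.63399139 -0.26192682  0.31158076]
(85, 215)
(array([ 636.64782421, -262.22280646]), np.float64(67.50510163733122), array([ 636.80218506, -261.98568726]), 68.57172393798828)
```

View pics/c3_s.png

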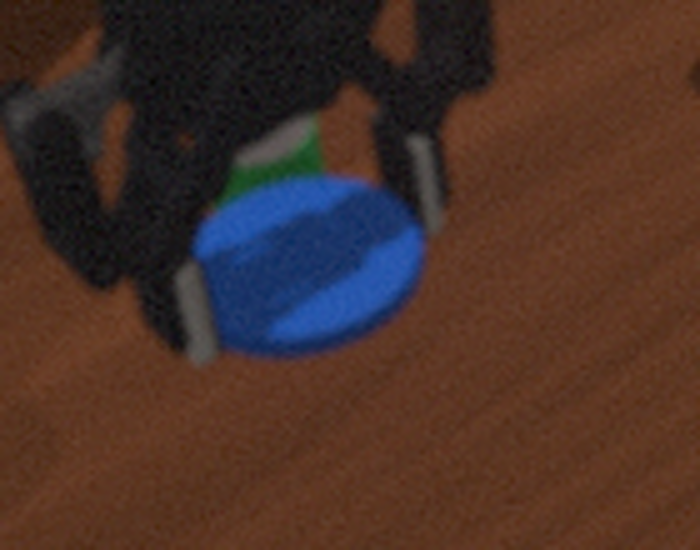

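View pics/c3_w.png

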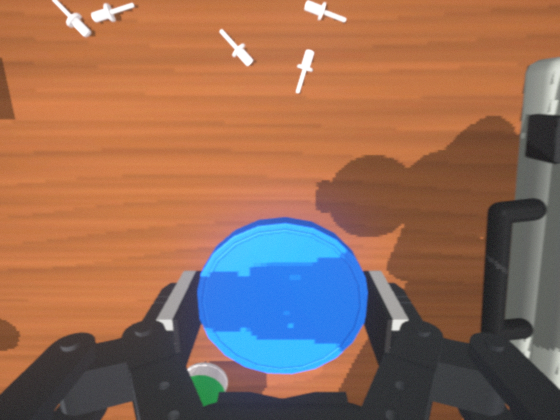

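```bash
python3 -m jog '[{"grip":0.35,"x":-20,"y":0.5,"z":0,"rx":0,"ry":0,"rz":0},{"grip":0.35,"x":-33,"y":0.5,"z":0,"rx":0,"ry":0,"rz":0},{"grip":0.35,"x":-33,"y":0.5,"z":0,"rx":0,"ry":0,"rz":0},{"grip":0.35,"x":-33,"y":0.5,"z":0,"rx":0,"ry":0,"rz":0},{"grip":0.35,"x":-33,"y":0.5,"z":0,"rx":0,"ry":0,"rz":0},{"grip":0.35,"x":-33,"y":0.5,"z":0,"rx":0,"ry":0,"rz":0},{"grip":0.35,"x":-33,"y":0.5,"z":0,"rx":0,"ry":0,"rz":0},{"grip":0.35,"x":-33,"y":0.5,"z":0,"rx":0,"ry":0,"rz":0}]'
python3 -m jog '[{"grip":0.35,"x":-33,"y":0.5,"z":0,"rx":0,"ry":0,"rz":0},{"grip":0.35,"x":-33,"y":0.5,"z":0,"rx":0,"ry":0,"rz":0},{"grip":0.35,"x":-33,"y":0.5,"z":0,"rx":0,"ry":0,"rz":0},{"grip":0.35,"x":-33,"y":0.5,"z":0,"rx":0,"ry":0,"rz":0},{"grip":0.35,"x":-33,"y":0.5,"z":0,"rx":0,"ry":0,"rz":0},{"grip":0.35,"x":-33,"y":0.5,"z":0,"rx":0,"ry":0,"rz":0},{"grip":0.35,"x":-18,"y":0.5,"z":0,"rx":0,"ry":0,"rz":0},{"grip":0.35,"x":-9,"y":0.5,"z":0,"rx":0,"ry":0,"rz":0}]'
python3 -m jog '[{"grip":0.35,"x":0,"y":0,"z":10,"rx":0,"ry":0,"rz":0},{"grip":0.35,"x":0,"y":0,"z":10,"rx":0,"ry":0,"rz":0},{"grip":0.35,"x":0,"y":0,"z":0,"rx":0,"ry":0,"rz":0},{"grip":0.35,"x":0,"y":0,"z":0,"rx":0,"ry":0,"rz":0},{"grip":0.35,"x":0,"y":0,"z":0,"rx":0,"ry":0,"rz":0},{"grip":0.35,"x":0,"y":0,"z":0,"rx":0,"ry":0,"rz":0}]'
python3 - <<'E'
from loc import *
s=get_state(); print(s["eef_pos"],s["qpos"])
w=read_camera("wrist"); cv2.imwrite("pics/d1_w.png",w["frame"][:,:,::-1])
c=read_camera("scene"); print(crop(c,345,175,100,80,7,"pics/d1_s.png"))
E
```

```text
time: 24.5
eef_pos: [0.6283, -0.0092, 0.3061]
tcp_rot: [0.708, -0.707, -0.002, 0.002]
contact_force: [0.5, 0.5, -0.7]
opening: 0.789
time: 25.17
eef_pos: [0.6237, 0.2166, 0.3061]
tcp_rot: [0.709, -0.705, -0.002, 0.002]
contact_force: [-0.7, -0.2, -0.7]
opening: 0.785
time: 25.67
eef_pos: [0.6254, 0.2131, 0.2895]
tcp_rot: [0.707, -0.707, 0.0, -0.0]
contact_force: [-1.1, -0.7, -1.3]
opening: 0.784
[0.62537805 0.21310128 0.289522  ] [ 1.75105782e-01  3.64925713e-01  1.69808665e+00 -8.95327486e-05
  1.07805574e+00  1.74555852e+00]
(295, 135)
```

View pics/d1_s.png

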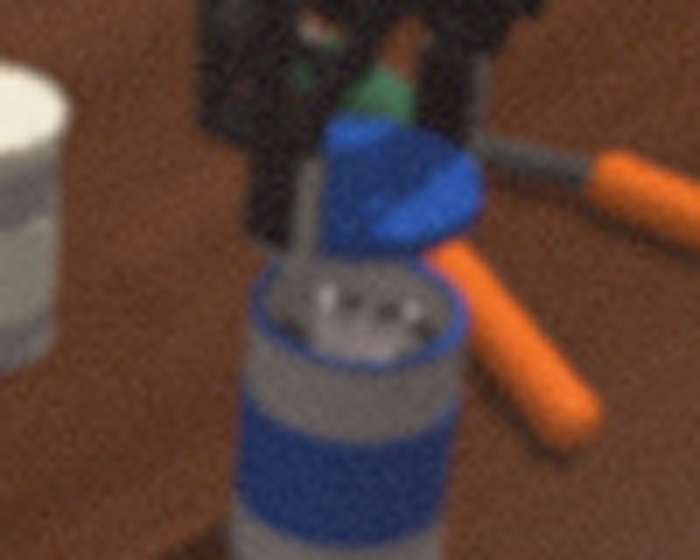

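View pics/d1_w.png

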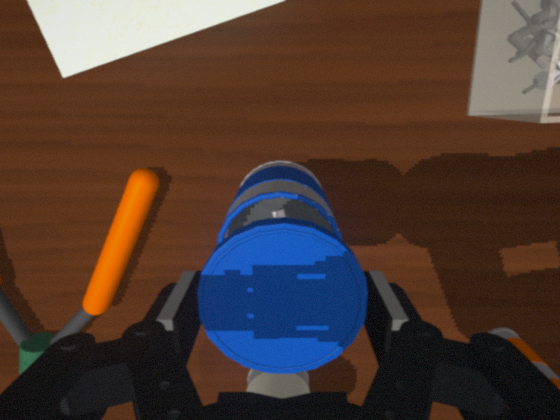

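```bash
python3 -m jog '[{"grip":0.35,"x":-1.2,"y":0,"z":12,"rx":0,"ry":0,"rz":0},{"grip":0.35,"x":0,"y":0,"z":10,"rx":0,"ry":0,"rz":0},{"grip":0.35,"x":0,"y":0,"z":7,"rx":0,"ry":0,"rz":0},{"grip":0.35,"x":0,"y":0,"z":4,"rx":0,"ry":0,"rz":0},{"grip":0.35,"x":0,"y":0,"z":2,"rx":0,"ry":0,"rz":0},{"grip":0.35,"x":0,"y":0,"z":0,"rx":0,"ry":0,"rz":0},{"grip":0.35,"x":0,"y":0,"z":0,"rx":0,"ry":0,"rz":0}]'
python3 - <<'E'
from loc import *
s=get_state(); print(s["eef_pos"],s["contact_force"])
c=read_camera("scene"); print(crop(c,345,175,100,80,7,"pics/d2_s.png"))
E
```

```text
time: 26.35
eef_pos: [0.6253, 0.2153, 0.2544]
tcp_rot: [0.708, -0.706, 0.0, -0.0]
contact_force: [2.2, 0.0, 0.5]
opening: 0.786
[0.62529335 0.21525162 0.25443013] [2.20046385 0.04473041 0.47593419]
(295, 135)
```

View pics/d2_s.png

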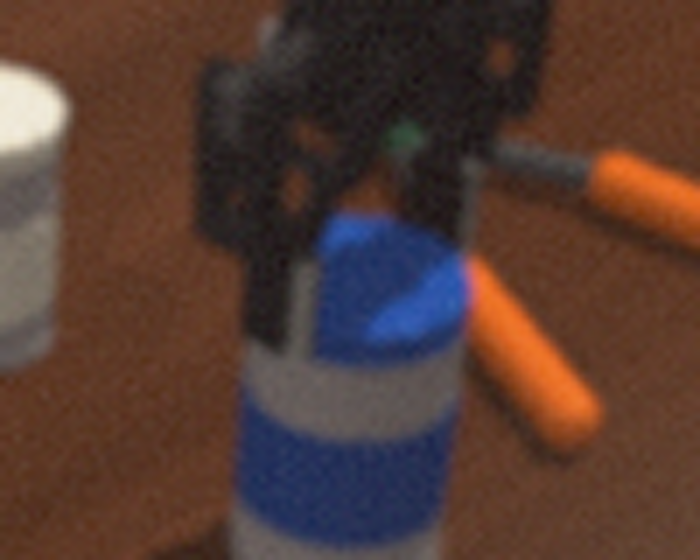

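```bash
python3 -m jog '[{"grip":0.35,"x":0,"y":0,"z":0.8,"rx":0,"ry":0,"rz":0},{"grip":0.05,"x":0,"y":0,"z":0,"rx":0,"ry":0,"rz":0},{"grip":0.05,"x":0,"y":0,"z":0,"rx":0,"ry":0,"rz":0},{"grip":0.05,"x":0,"y":0,"z":0,"rx":0,"ry":0,"rz":0},{"grip":0.05,"x":0,"y":0,"z":-10,"rx":0,"ry":0,"rz":0},{"grip":0.05,"x":0,"y":0,"z":-25,"rx":0,"ry":0,"rz":0},{"grip":0.05,"x":0,"y":0,"z":-30,"rx":0,"ry":0,"rz":0},{"grip":0.05,"x":0,"y":0,"z":-30,"rx":0,"ry":0,"rz":0}]'
python3 - <<'E'
from loc import *
s=get_state(); print(s["eef_pos"],s["contact_force"])
c=read_camera("scene"); print(crop(c,345,175,100,80,7,"pics/d3_s.png"))
E
```

```text
time: 27.07
eef_pos: [0.6245, 0.2153, 0.3491]
tcp_rot: [0.708, -0.706, -0.001, 0.001]
contact_force: [1.1, -0.2, -0.4]
opening: 0.951
[0.62452843 0.21534695 0.34908613] [ 1.08596205 -0.22425108 -0.42424187]
(295, 135)
```

View pics/d3_s.png

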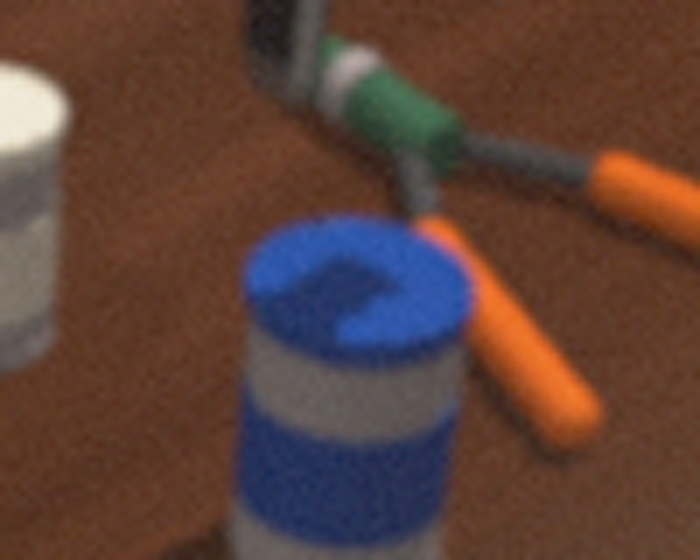

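```bash
python3 -m jog '[{"grip":0.05,"x":20,"y":0,"z":-10,"rx":0,"ry":0,"rz":0},{"grip":0.05,"x":35,"y":0,"z":-10,"rx":0,"ry":0,"rz":0},{"grip":0.05,"x":35,"y":0,"z":-10,"rx":0,"ry":0,"rz":0},{"grip":0.05,"x":35,"y":0,"z":0,"rx":0,"ry":0,"rz":0},{"grip":0.05,"x":35,"y":0,"z":0,"rx":0,"ry":0,"rz":0},{"grip":0.05,"x":35,"y":0,"z":0,"rx":0,"ry":0,"rz":0},{"grip":0.05,"x":35,"y":0,"z":0,"rx":0,"ry":0,"rz":0},{"grip":0.05,"x":35,"y":0,"z":0,"rx":0,"ry":0,"rz":0}]'
python3 -m jog '[{"grip":0.05,"x":35,"y":0,"z":0,"rx":0,"ry":0,"rz":0},{"grip":0.05,"x":35,"y":0,"z":0,"rx":0,"ry":0,"rz":0},{"grip":0.05,"x":35,"y":5,"z":0,"rx":0,"ry":0,"rz":0},{"grip":0.05,"x":35,"y":5,"z":0,"rx":0,"ry":0,"rz":0},{"grip":0.05,"x":35,"y":5,"z":0,"rx":0,"ry":0,"rz":0},{"grip":0.05,"x":35,"y":10,"z":0,"rx":0,"ry":0,"rz":0},{"grip":0.05,"x":35,"y":15,"z":0,"rx":0,"ry":0,"rz":0},{"grip":0.05,"x":35,"y":15,"z":0,"rx":0,"ry":0,"rz":0}]'
python3 -m jog '[{"grip":0.05,"x":30,"y":20,"z":0,"rx":0,"ry":0,"rz":0},{"grip":0.05,"x":30,"y":20,"z":0,"rx":0,"ry":0,"rz":0},{"grip":0.05,"x":30,"y":20,"z":0,"rx":0,"ry":0,"rz":0},{"grip":0.05,"x":20,"y":15,"z":0,"rx":0,"ry":0,"rz":0},{"grip":0.05,"x":10,"y":5,"z":0,"rx":0,"ry":0,"rz":0},{"grip":0.05,"x":0,"y":0,"z":0,"rx":0,"ry":0,"rz":0},{"grip":0.05,"x":0,"y":0,"z":0,"rx":0,"ry":0,"rz":0},{"grip":0.05,"x":0,"y":0,"z":0,"rx":0,"ry":0,"rz":0}]'
python3 - <<'E'
from loc import *
c=read_camera("top"); cv2.imwrite("pics/f_t.png",c["frame"][:,:,::-1])
T=dict(giant=(625.7,214),large=(463.7,216.3),medium=(451.7,-188),small=(502,29))
for n,(x,y) in T.items(): print(n,*fit(c,proj(c,[x/1e3,y/1e3,RIM[n]+.008]),22,n,RIM[n]+.008))
s=read_camera("scene"); 
for n,(x,y) in T.items(): print(n,*fit(s,proj(s,[x/1e3,y/1e3,RIM[n]+.008]),17,n,RIM[n]+.008))
tiles=[]
for n,(x,y) in T.items():
    u,v=proj(s,[x/1e3,y/1e3,RIM[n]-.02]).astype(int); tiles.append(cv2.resize(s["frame"][v-28:v+28,u-28:u+28,::-1],None,fx=5,fy=5,interpolation=cv2.INTER_CUBIC))
cv2.imwrite("pics/f_s.png",np.vstack([np.hstack(tiles[:2]),np.hstack(tiles[2:])]))
E
```

```text
time: 27.78
eef_pos: [0.625, -0.0511, 0.3791]
tcp_rot: [0.708, -0.706, 0.0, -0.0]
contact_force: [0.6, -0.4, 0.4]
opening: 0.949
time: 28.45
eef_pos: [0.5703, -0.3312, 0.3789]
tcp_rot: [0.708, -0.706, 0.0, -0.0]
contact_force: [-0.5, -0.4, -0.3]
opening: 0.951
time: 29.12
eef_pos: [0.4921, -0.4487, 0.3785]
tcp_rot: [0.708, -0.706, -0.0, -0.0]
contact_force: [0.2, -0.9, -0.1]
opening: 0.951
giant [624.6681028  214.13131645] 68.50800313214856 [624.37927246 214.07264709] 69.52392578125
large [462.67341707 216.28184306] 56.653062177929165 [462.56530762 216.28878784] 57.377017974853516
medium [ 450.90238115 -187.87538907] 46.49868480831985 [ 450.15774536 -187.5647583 ] 48.632381439208984
small [502.06509299  28.74115002] 35.58117464630545 [501.58752441  28.58507919] 36.65385055541992
giant [625.44577608 215.15790754] 68.49084040820752 [626.49645996 216.6259613 ] 72.54441833496094
large [461.1768634  219.19271536] 59.27540161554227 [460.73272705 219.2253418 ] 61.67184066772461
medium [ 451.02716584 -187.45371791] 47.541744015005065 [ 451.2640686  -187.14599609] 49.3931770324707
small [501.59891871  29.78568533] 39.801618674249895 [500.89282227  28.93755913] 41.91370391845703
```

View pics/f_t.png

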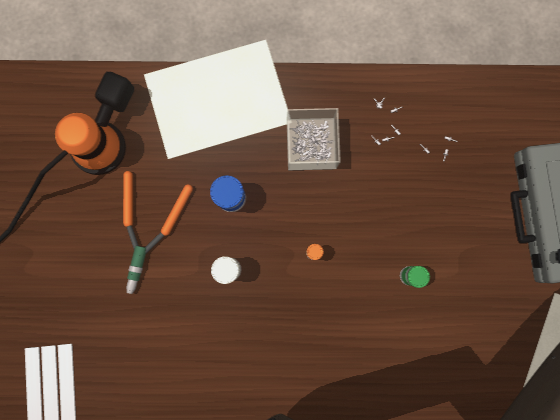

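View pics/f_s.png

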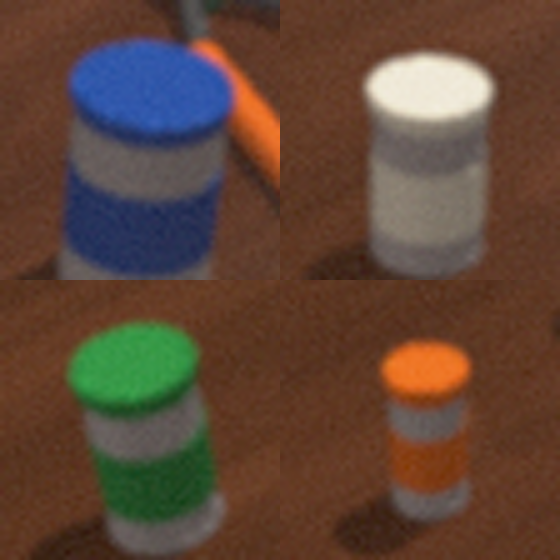

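All four lids look flat, home and centred within about 1–2 mm; the bystanders have not moved.

```bash
python3 -c "
from plant import *
print(get_state()['time'],sign_off())"
```

```text
the job is handed in; nothing more can be done
29.2167 None
```

I took the stack apart lid by lid and put each lid on the tin of its own colour: orange, green, white, then blue. I then moved the arm clear and signed off at 29.2 s of the 104 s limit. No verdict is reported, so the result below rests on my own checks.

- **Fit:** In the last top and scene pictures all four lids sit flat on their rims. The top view puts each lid centre within about 1 mm of its tin's starting position.
- **Disagreement:** For the white lid, the scene-camera circle fit put the centre about 3 mm from the top-view fit. I trust the top view, because the scene-camera mask there also takes in the side of the lid. Either value is inside the 8 mm limit.
- **Seating height:** I judged this by eye and from the tool height at release, and did not measure it separately.
- **Everything else:** Forces read at the end of each move stayed under about 8 N. The riveter and rivet bin look unmoved.

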